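# Open the back of a picture frame

## Robot

A 6-joint arm with a two-finger parallel gripper is mounted at the origin on the work surface. World frame = base frame: x ahead of the robot, y to its left, z up, the work surface at z = 0. Lengths are in m, angles in rad, forces in N, time in s.
With the tool pointing down it reaches from about 0.35 to 0.85 m from the base axis. Payload 8.1 kg.
Tool frame: the origin (TCP) lies at the very end of the fingers, on their centre line; the grasp point (between the pads) lies 19 mm behind it (pinch_z is the distance from the TCP to the grasp point, in m); z points along the fingers, y is the direction in which the jaws open and shut (so a half turn about z gives the same grasp; the last joint's range is limited). The gripper opens to 93 mm and grips with 3 to 60 N. Pads are 15 mm wide; open, the fingers measure 128 mm over their backs; the gripper's body (75 mm by 188 mm) begins 65 mm behind the grasp point.
Start: joints at [-1.195, 0.13, 1.488, -0, 1.523, -0.085], TCP at [0.267, -0.537, 0.219] pointing down, gripper open.
Joint ranges: [-2.96, 2.96], [-0.89, 2.26], [0.02, 2.5], [-1.34, 4.48], [0, 2.73], [-2.66, 2.66]. Speed limits (rad/s): [2.39, 2.39, 2.79, 3.14, 3.14, 3.14].

## Interface

Orientations are given as a rotation vector (axis times angle).
In Python, from plant import * gives the robot as it stands.
- The arm moves only by the tool move_arm, never from a script. Its argument "series" is a list of rows, each a list of 7 numbers: the shift along the tool's x, y, z each as a share of 10 cm, from -1 to 1, then the turn, a rotation vector about the tool's x, y, z each as a share of 180 degrees, from -1 to 1, then the opening, from -1 (shut) to 1 (fully open). In form: [[dx, dy, dz, rx, ry, rz, jaw], ...]. A call has 1 to 8 rows; each row is the pose to reach, as a shift and turn from the pose commanded when the call began, along the tool's axes at that moment, turning the shorter way round; what a row does not reach only later rows make up. A row lasts 1/10 s, in which the tool goes at most 50 mm and 8.59 degrees, less where a joint would pass 70% of its speed; a pose out of reach is approached as far as the arm can. A call with a number of a shift or a turn outside -1 to 1 is refused whole. A call with a gripper value outside its range is refused whole. The fingers move at their own pace and stop on an object; "squeeze" is the grip in N (left out, the last holds). Time passes only in rows, so rows that repeat a pose let the fingers close. It gives the time, the measured TCP pose, the force and the opening at its end, in the units of the state.
- read_state(): the state, without advancing time (a new reading comes with each control period).
- read_camera(name): name is "scene" or "side" or "wrist"; returns a dict with "frame" (420x560x3 uint8, red, green, blue), "K" (3x3 intrinsics, pixels), "k1" (the pictures are not rectified: a ray, as slopes to the right and down, at radius r is drawn at 1 + k1 r^2 times it, then the intrinsics apply), "rvec" (rotation vector, rad) and "tvec" (3), from world to camera coordinates, as OpenCV has them. Camera axes: x right, y down, z forward; pixel columns grow to the right and rows downward; lengths in m; the calibration is good to about 2 mm. A picture is of the moment at which its call begins. There is no depth.
- close_job(): hands the job in, once; it reports no verdict.
The state is a dict: "t": time; "q": joint angles; "dq": joint speeds; "joint_torque": joint torques, N m; "tool_pos": TCP position; "orientation": TCP orientation; "force": force on the tool from outside, world axes, zero at the start; "wrist_torque": the same for the moment, N m; "opening": finger opening in m.
Only numpy, scipy, OpenCV 4.12 (cv2) and the standard library are available. Lean on these libraries where they do the work, as an engineer would, in place of code of your own. Each camera call takes 0.05 s, during which the arm holds its last target.

## Task

The picture frame lies face down on the kitchen island: turn all three turn buttons that hold its backboard aside until they lie along the rails, then lift the backboard out by its batten and lay it gently, batten up, on the middle of the cork mat, square to the mat with its long side along the mat's long side. Each button turns one way only, so feel for the free way and never force one against its stop; do not disturb the salt cellar, coffee capsule and jar standing between frame and mat.

Things in the scene. Friction and masses are not known exactly. Their poses are not given: they have to be found in the camera images.
- plate_a (a joint): Twist of the springy round plate under that button, rad: normally 0. When its button is pushed against a stop the plate gives, 0.1 rad for 0.25 N m (12 N near the bar's end), and springs back; beyond 0.2 rad it tears out of the wood.
- button_a (a joint): Angle of a turn button about its upright pivot, rad, anticlockwise from above. 0: straight across the rail (along the frame's y), one end 10 mm over the backboard; 1.57 either way: along the rail, clear (from 1.25). Starts within 0.15 of 0, stays where left; needs 0.05 N m (about 3 N near its end). It turns one way only, to 1.7; the other way a hidden stop blocks it at 0.25. Which way differs: feel it.
- button_a_top (a point): Centre of that button's top face, on its pivot; its y axis runs along the bar. A flat aluminium bar, round ends, 48 mm long, 13 wide, 12 tall, pivoted at its middle, spanning 25.5 to 37.5 mm above the worktop, 1.5 to 2.5 mm clear of rail and backboard.
- plate_b (a joint): Twist of the springy round plate under that button, rad: normally 0. When its button is pushed against a stop the plate gives, 0.1 rad for 0.25 N m (12 N near the bar's end), and springs back; beyond 0.2 rad it tears out of the wood.
- button_b (a joint): Angle of a turn button about its upright pivot, rad, anticlockwise from above. 0: straight across the rail (along the frame's y), one end 10 mm over the backboard; 1.57 either way: along the rail, clear (from 1.25). Starts within 0.15 of 0, stays where left; needs 0.05 N m (about 3 N near its end). It turns one way only, to 1.7; the other way a hidden stop blocks it at 0.25. Which way differs: feel it.
- button_b_top (a point): Centre of that button's top face, on its pivot; its y axis runs along the bar. A flat aluminium bar, round ends, 48 mm long, 13 wide, 12 tall, pivoted at its middle, spanning 25.5 to 37.5 mm above the worktop, 1.5 to 2.5 mm clear of rail and backboard.
- plate_c (a joint): Twist of the springy round plate under that button, rad: normally 0. When its button is pushed against a stop the plate gives, 0.1 rad for 0.25 N m (12 N near the bar's end), and springs back; beyond 0.2 rad it tears out of the wood.
- button_c (a joint): Angle of a turn button about its upright pivot, rad, anticlockwise from above. 0: straight across the rail (along the frame's y), one end 10 mm over the backboard; 1.57 either way: along the rail, clear (from 1.25). Starts within 0.15 of 0, stays where left; needs 0.05 N m (about 3 N near its end). It turns one way only, to 1.7; the other way a hidden stop blocks it at 0.25. Which way differs: feel it.
- button_c_top (a point): Centre of that button's top face, on its pivot; its y axis runs along the bar. A flat aluminium bar, round ends, 48 mm long, 13 wide, 12 tall, pivoted at its middle, spanning 25.5 to 37.5 mm above the worktop, 1.5 to 2.5 mm clear of rail and backboard.
- frame_center (a point): Centre of the dark wooden picture frame's upper face, 24 mm above the worktop. It lies face down, held fast: 232 mm (its x) by 192 mm (its y), rails 36 mm wide, opening 160 by 120 mm. Two turn buttons on its +y rail at x -45 and +45 mm, one in the middle of its -y rail, all 74 mm off its centre line; which is where varies.
- panel_batten (a point): Centre of the batten glued along the middle of the loose plywood backboard, over its centre of mass: 70 mm long (its x), 16 wide (its y), 22 tall. Its top is 11 mm above this point, the backboard's underside 17 mm below. In the frame the backboard's upper face lies 1 mm below the rails, its underside 17 mm above the worktop.
- panel: The same backboard, 155 mm (x) by 115 mm (y) by 6 mm thick, about 0.13 kg, 2.5 mm play all round in the frame; this origin is the centre of its underside, axes as for its batten, z up away from the picture.
- mat_top (a point): Centre of the upper face of the rectangular cork mat, 240 mm (its x) by 200 mm (its y), 6 mm thick, fixed flat on the worktop.
- salt: White salt cellar, 38 mm across, 75 mm tall, loose, between frame and mat; bystander, to be left alone. Origin: centre of its underside.
- pod: Black coffee capsule, 45 mm across, 28 mm tall, loose, in the gap nearer the robot; bystander, to be left alone. Origin: centre of its underside.
- vitamins: White jar with screw cap, 52 mm across, 85 mm tall, loose, at the far end of the gap; bystander, to be left alone. Origin: centre of its underside.
Not all that is in view belongs to the job. What is shaped like the panel but purple, turquoise or white is not meant.

How it is judged:
By the outcome, as a careful person would: the job done as asked, in the order asked, and still so for the second after the job is handed in, with the robot touching nothing.
It also fails if it takes over 72 s, if anything falls off the work surface, if the arm or the gripper's body presses on something with over 40 N, if the wrist force passes 120 N, or if a joint passes its speed limit or range.

## Working session

There is one attempt and no reset: what is moved stays moved. The work goes in short steps, Python scripts to look and compute and a tool call to move; the robot and the scene stay as the last step left them, time stands still between calls to the robot, and variables do not carry over. Pictures are saved under pics/ and viewed, and the job is handed in when it is done.

Besides the shell and the picture viewer there is one more tool, called by a JSON object that holds its "name" and its "arguments". move_arm: Moves the arm, as the interface text tells. Shift numbers are shares of 10 cm and turn numbers shares of 180 degrees, none past 1 either way. Its arguments: {"type":"object","properties":{"series":{"type":"array","items":{"type":"array","items":{"type":"number"}}},"squeeze":{"type":"number"}},"required":["series"]}

```bash
mkdir -p pics; ls; python3 - <<'E'
from plant import *
import cv2,pickle
s=read_state();print({k:(v if not hasattr(v,'round') else v) for k,v in s.items()})
d={}
for n in ["scene","side","wrist"]:
    c=read_camera(n);d[n]=c
    cv2.imwrite(f"pics/{n}0.png",c["frame"][:,:,::-1]);print(n,c["K"],c["k1"],c["rvec"],c["tvec"])
pickle.dump(d,open("cams0.pkl","wb"))
E
```

```text
pics
{'t': 0.0, 'q': array([-1.19543261e+00,  1.31144755e-01,  1.48927782e+00, -1.30807067e-05,
        1.52301812e+00, -8.54337205e-02]), 'dq': array([ 7.39512203e-05, -1.01953588e-03, -1.80596014e-03,  3.58820606e-04,
        5.94414365e-04,  1.39427163e-04]), 'joint_torque': array([ 3.78363562e-03, -5.59834456e+01, -4.91759777e+01,  7.68627436e-02,
        3.53704509e-02, -1.68043666e-04]), 'tool_pos': array([ 0.26658248, -0.53688094,  0.21759807]), 'orientation': array([-3.05679863e+00, -7.17015884e-01,  4.39397652e-04]), 'force': array([ 0.03806862, -0.21842157, -0.42750207]), 'wrist_torque': array([ 0.01659103, -0.01561799,  0.018328  ]), 'opening': 0.09298607740098812}
scene [[414.88045966   0.         283.17459729]
 [  0.         414.88045966 207.39221674]
 [  0.           0.           1.        ]] -0.02611912873527087 [ 2.22060748  0.84789921 -0.33050213] [-0.32360036 -0.22558757  1.34936109]
side [[416.64605725   0.         279.1743831 ]
 [  0.         416.64605725 209.1962107 ]
 [  0.           0.           1.        ]] -0.033063171246431024 [ 0.74668441 -2.55793707  1.20262709] [0.40320926 0.25557472 0.87190594]
wrist [[351.32190162   0.         281.71230086]
 [  0.         351.32190162 206.16391411]
 [  0.           0.           1.        ]] 0.0031455159858055446 [-2.45597516  1.52243427  0.22010368] [-0.60040202 -0.03277619  0.38988324]
```

View pics/scene0.png

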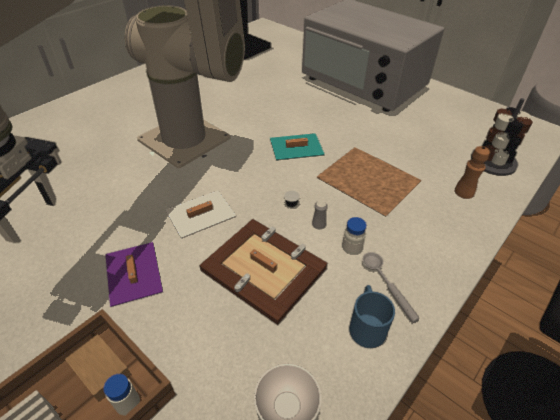

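View pics/side0.png

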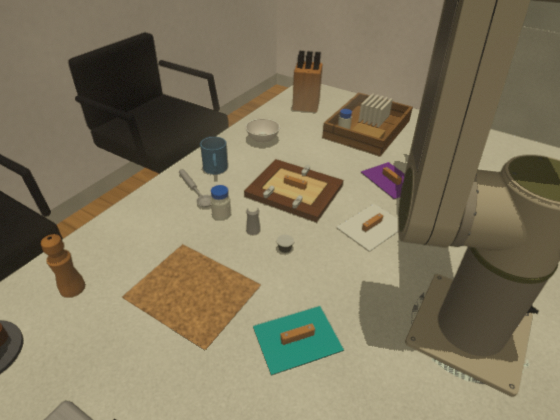

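View pics/wrist0.png

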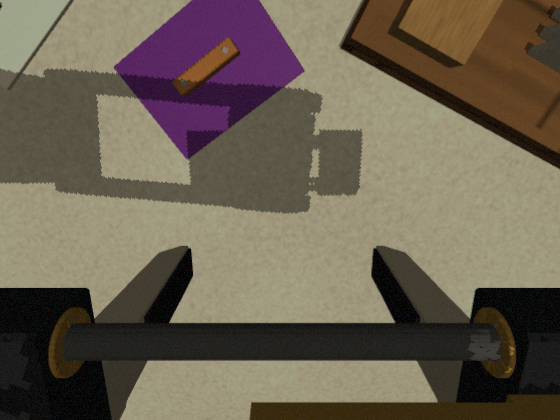

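Scene picture: the candidate panels are purple (133,270), white (202,212), turquoise (297,146) and the plain board in the tray (100,360). The plywood board in the dark frame (263,262) is the one I want. The mat is at (369,181), the capsule at (291,200), the salt at (320,215) and the jar at (354,235). Next I'll zoom in.

```bash
cat > h.py <<'E'
import numpy as np,cv2,pickle
def ray(c,uv):
    K=c["K"];k1=c["k1"];x=(uv[0]-K[0,2])/K[0,0];y=(uv[1]-K[1,2])/K[1,1]
    rd=np.hypot(x,y);r=rd
    for _ in range(20): r=rd/(1+k1*r*r)
    s=1/(1+k1*r*r)
    R=cv2.Rodrigues(np.array(c["rvec"],float))[0];t=np.array(c["tvec"],float).ravel()
    o=-R.T@t;d=R.T@np.array([x*s,y*s,1]);return o,d
def onz(c,uv,z):
    o,d=ray(c,uv);return o+d*(z-o[2])/d[2]
def proj(c,P):
    P=np.atleast_2d(P).astype(float);R=cv2.Rodrigues(np.array(c["rvec"],float))[0];p=(R@P.T).T+np.array(c["tvec"]).ravel()
    x=p[:,0]/p[:,2];y=p[:,1]/p[:,2];f=1+c["k1"]*(x*x+y*y)
    return np.c_[c["K"][0,0]*x*f+c["K"][0,2],c["K"][1,1]*y*f+c["K"][1,2]]
E
python3 - <<'E'
from h import *
d=pickle.load(open("cams0.pkl","rb"))
a=d["scene"]["frame"][210:330,190:340,::-1];b=d["side"]["frame"][150:225,235:355,::-1]
cv2.imwrite("pics/crop0.png",cv2.resize(a,None,fx=5,fy=5,interpolation=cv2.INTER_CUBIC))
cv2.imwrite("pics/crop1.png",cv2.resize(b,None,fx=6,fy=6,interpolation=cv2.INTER_CUBIC))
E
```

```text
(no output)
```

View pics/crop0.png

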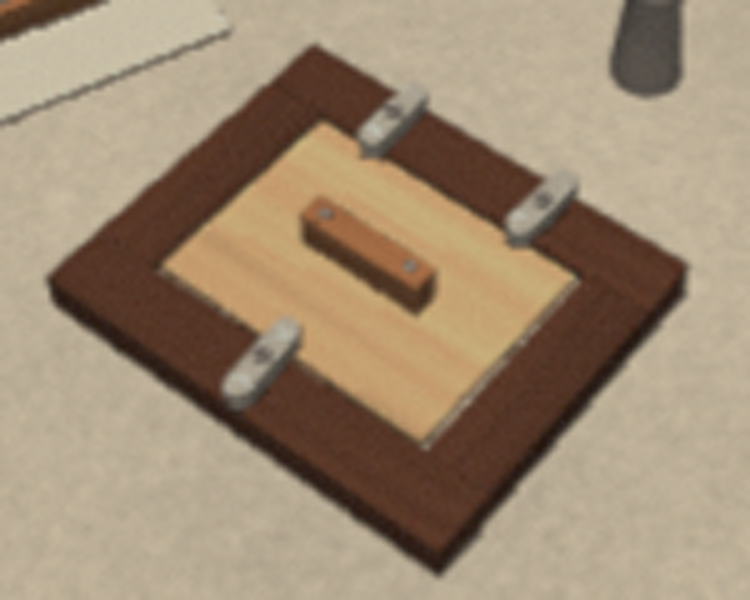

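View pics/crop1.png

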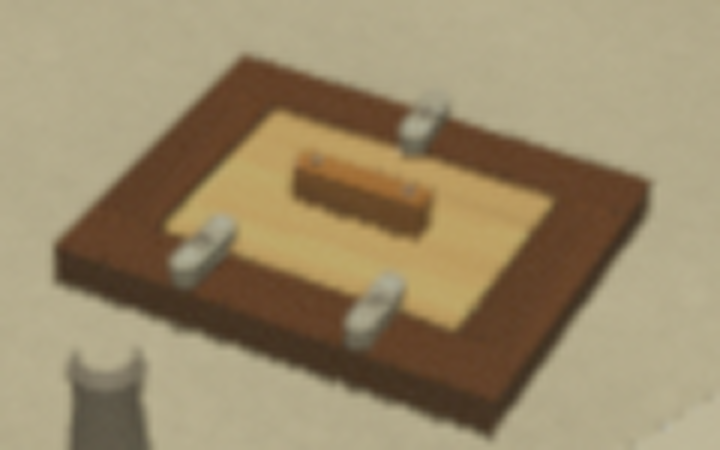

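The close crop confirms the choice: plywood board in the dark frame, batten at crop (368,255), and three silver buttons at crop (393,115), (545,205) and (262,355). Two of those are on the rail facing the mat. Now I'll measure them.

```bash
cat > m0.py <<'E'
from h import *
d=pickle.load(open("cams0.pkl","rb"));S=d["scene"];D=d["side"]
A=lambda p:(p[0]/5+190-.4,p[1]/5+210-.4)
B=lambda p:(p[0]/6+235-.4,p[1]/6+150-.4)
# frame corners order: scene top,right,bottom,left
cs=[A(p) for p in [(313,45),(685,268),(438,553),(50,278)]]
ss=[B(p) for p in [(650,183),(492,402),(57,247),(245,57)]]
P=np.array([onz(S,p,.024) for p in cs]);print("scene",P.round(4),P.mean(0).round(4))
Q0=np.array([onz(D,p,.024) for p in ss]);print("side",Q0.round(4),Q0.mean(0).round(4))
for n,X in (("sc",P),("si",Q0)):
    e=[X[(i+1)%4]-X[i] for i in range(4)]
    print(n,[round(float(np.hypot(v[0],v[1])),4) for v in e],[round(float(np.degrees(np.arctan2(v[1],v[0]))),1) for v in e])
# button ends top z .0375
for n,a,b in (("b1",(408,93),(372,143)),("b2",(570,178),(517,232)),("b3",(296,324),(235,395))):
    p,q=[onz(S,A(x),.0375) for x in (a,b)];v=p-q
    print(n,p.round(4),q.round(4),((p+q)/2).round(4),np.linalg.norm(v).round(4),np.degrees(np.arctan2(v[1],v[0])).round(1))
for n,m,sd in (("piv1",(393,112),(378,298)),("piv2",(545,201),(205,240)),("piv3",(263,355),(428,115))):
    print(n,onz(S,A(m),.0375).round(4),onz(D,B(sd),.0375).round(4))
for n,a,b in (("bat",(327,213),(410,266)),):
    p,q=[onz(S,A(x),.045) for x in (a,b)];print(n,((p+q)/2).round(4),np.degrees(np.arctan2(*(q-p)[1::-1])).round(1))
p,q=[onz(D,B(x),.045) for x in ((317,160),(410,189))];print(((p+q)/2).round(4),np.degrees(np.arctan2(*(q-p)[1::-1])).round(1))
# mat
for c,n in ((S,"scene"),(D,"side")):
    f=cv2.cvtColor(c["frame"],cv2.COLOR_RGB2HSV)
    m=((f[...,0]>6)&(f[...,0]<20)&(f[...,1]>90)&(f[...,2]>70)).astype(np.uint8)*255
    box=(310,140,430,220) if n=="scene" else (115,240,270,345)
    mm=np.zeros_like(m);x0,y0,x1,y1=box;mm[y0:y1,x0:x1]=m[y0:y1,x0:x1]
    mm=cv2.morphologyEx(mm,cv2.MORPH_CLOSE,np.ones((5,5)));mm=cv2.morphologyEx(mm,cv2.MORPH_OPEN,np.ones((5,5)))
    cn=max(cv2.findContours(mm,0,1)[0],key=cv2.contourArea)
    W=np.array([onz(c,p[0],.006)[:2] for p in cn],np.float32)
    print(n,"mat",cv2.minAreaRect(W),cv2.boundingRect(cn))
for n,a,z in (("pod",(291,207),0),("salt",(320,225),0),("jar",(353,249),0)): print(n,onz(S,a,z).round(3))
for n,a,z in (("pod",(285,249),0),("salt",(253,232),0),("jar",(221,215),0)): print(n,onz(D,a,z).round(3))
E
python3 m0.py
```

```text
scene [[ 0.4347 -0.1248  0.024 ]
 [ 0.6635 -0.1109  0.024 ]
 [ 0.6771 -0.2983  0.024 ]
 [ 0.4492 -0.3128  0.024 ]] [ 0.5561 -0.2117  0.024 ]
side [[ 0.4466 -0.3096  0.024 ]
 [ 0.4341 -0.12    0.024 ]
 [ 0.6607 -0.1058  0.024 ]
 [ 0.6744 -0.294   0.024 ]] [ 0.5539 -0.2074  0.024 ]
sc [0.2292, 0.1879, 0.2284, 0.1886] [3.5, -85.9, -176.4, 94.4]
si [0.19, 0.227, 0.1887, 0.2283] [93.8, 3.6, -85.8, -176.1]
b1 [ 0.5017 -0.1255  0.0375] [ 0.5109 -0.1612  0.0375] [ 0.5063 -0.1434  0.0375] 0.0369 104.5
b2 [ 0.5957 -0.1139  0.0375] [ 0.5982 -0.1557  0.0375] [ 0.5969 -0.1348  0.0375] 0.0419 93.4
b3 [ 0.5589 -0.2617  0.0375] [ 0.5658 -0.3061  0.0375] [ 0.5624 -0.2839  0.0375] 0.045 98.8
piv1 [ 0.5047 -0.1397  0.0375] [ 0.5055 -0.1412  0.0375]
piv2 [ 0.5959 -0.1328  0.0375] [ 0.5953 -0.1343  0.0375]
piv3 [ 0.5599 -0.2833  0.0375] [ 0.5585 -0.2827  0.0375]
bat [ 0.554  -0.2095  0.045 ] 3.7
[ 0.5549 -0.2115  0.045 ] -175.2
scene mat ((0.5588264465332031, 0.2328919768333435), (0.1987524777650833, 0.23719553649425507), 89.75174713134766) (319, 149, 100, 66)
side mat ((0.557486891746521, 0.2387354075908661), (0.19972190260887146, 0.24047434329986572), 89.90125274658203) (124, 246, 135, 99)
pod [ 0.466 -0.007  0.   ]
salt [ 0.565 -0.006  0.   ]
jar [ 0.676 -0.015  0.   ]
pod [0.453 0.008 0.   ]
salt [ 0.556  0.001 -0.   ]
jar [ 0.669 -0.007  0.   ]
```

```bash
cat > g.py <<'E'
from h import *
from scipy.spatial.transform import Rotation as Ro
import sys
def yawdown(y):  # tool x yaw (deg), pointing down
    y=np.radians(y);return np.c_[[np.cos(y),np.sin(y),0],[np.sin(y),-np.cos(y),0],[0,0,-1]]
def go(s,pos,yaw):
    R=Ro.from_rotvec(s["orientation"]).as_matrix()
    d=R.T@(np.array(pos)-s["tool_pos"])/.1
    r=Ro.from_matrix(R.T@yawdown(yaw)).as_rotvec()/np.pi
    return d.round(3),r.round(4)
def yaw(s):
    R=Ro.from_rotvec(s["orientation"]).as_matrix();return np.degrees(np.arctan2(R[1,0],R[0,0])), np.degrees(np.arccos(-R[2,2]))
E
python3 - <<'E'
from g import *
from plant import *
s=read_state();d=pickle.load(open("cams0.pkl","rb"));W=d["wrist"]
R=cv2.Rodrigues(W["rvec"])[0];C=-R.T@W["tvec"];Rt=Ro.from_rotvec(s["orientation"]).as_matrix()
print("cam in tool",Rt.T@(C-s["tool_pos"]),"\n",(R@Rt).round(3))
print(yaw(s));print(go(s,[.56,-.2833,.22],93.8))
E
```

```text
cam in tool [ 0.07899641  0.00064546 -0.16534836] 
 [[ 0.     1.    -0.001]
 [-0.959 -0.    -0.283]
 [-0.283  0.001  0.959]]
(np.float64(26.399145645857033), np.float64(0.08654783191948262))
(array([ 3.756, -0.968, -0.02 ]), array([-4.000e-04, -3.000e-04, -3.744e-01]))
```

{"name": "move_arm", "arguments": {"series": [[1,-0.4,0,0,0,-0.374,-0.35],[1,-0.4,0,0,0,-0.374,-0.35],[1,-0.4,0,0,0,-0.374,-0.35],[1,-0.4,0,0,0,-0.374,-0.35],[1,-0.4,0,0,0,-0.374,-0.35],[1,-0.4,0,0,0,-0.374,-0.35],[1,-0.4,0,0,0,-0.374,-0.35],[1,-0.4,0,0,0,-0.374,-0.35]], "squeeze": 8}}

```text
t: 0.95
tool_pos: [0.3385, -0.4569, 0.2182]
orientation: [-2.141, -2.298, -0.0]
force: [-0.0, 0.3, -0.7]
opening: 0.0337
```

```bash
cat > to.py <<'E'
from g import *
from plant import *
a=list(map(float,sys.argv[1:5]))
s=read_state();print("t",round(s["t"],2),s["tool_pos"].round(4),np.round(yaw(s),2),"F",s["force"].round(1),"M",s["wrist_torque"].round(3),"op",round(s["opening"],4),"q6",s["q"][5].round(2))
print(go(s,a[:3],a[3]))
E
python3 to.py .556 -.21 .22 93.8
```

```text
t 0.95 [ 0.3385 -0.4569  0.2182] [9.407e+01 4.000e-02] F [-0.   0.3 -0.7] M [-0.049 -0.132 -0.019] op 0.0337 q6 -1.09
(array([ 2.308,  2.345, -0.017]), array([-0.0001, -0.0002,  0.0015]))
```

{"name": "move_arm", "arguments": {"series": [[0.5,0.5,0,0,0,0,-0.35],[1,1,0,0,0,0,-0.35],[1,1,0,0,0,0,-0.35]]}}

```text
t: 1.25
tool_pos: [0.4328, -0.3492, 0.2183]
orientation: [-2.149, -2.291, -0.001]
force: [0.4, -0.8, 0.4]
opening: 0.0301
```

{"name": "move_arm", "arguments": {"series": [[0.5,0.5,0,0,0,0,-0.35],[1,1,0,0,0,0,-0.35],[1,1,0,0,0,0,-0.35]]}}

```text
t: 1.55
tool_pos: [0.5264, -0.2423, 0.2184]
orientation: [-2.147, -2.293, -0.0]
force: [-0.2, -0.2, 0.5]
opening: 0.0304
```

{"name": "move_arm", "arguments": {"series": [[0.31,0.34,0,0,0,0.0015,-0.35],[0.31,0.34,0,0,0,0.0015,-0.35],[0.31,0.34,0,0,0,0.0015,-0.35],[0.31,0.34,0,0,0,0.0015,-0.35]]}}

```text
t: 1.95
tool_pos: [0.5565, -0.212, 0.2183]
orientation: [-2.154, -2.287, 0.001]
force: [0.5, 0.1, 0.1]
opening: 0.0301
```

```bash
python3 to.py .556 -.21 .22 93.8; python3 - <<'E'
from g import *
from plant import *
d={n:read_camera(n) for n in ["wrist"]};pickle.dump(d,open("cams1.pkl","wb"))
cv2.imwrite("pics/w1.png",d["wrist"]["frame"][:,:,::-1])
E
```

```text
t 1.95 [ 0.5565 -0.212   0.2183] [9.343e+01 5.000e-02] F [0.5 0.1 0.1] M [-0.038 -0.065  0.032] op 0.0301 q6 -0.51
(array([ 0.021, -0.004, -0.017]), array([-0.0003,  0.    , -0.0021]))
```

View pics/w1.png

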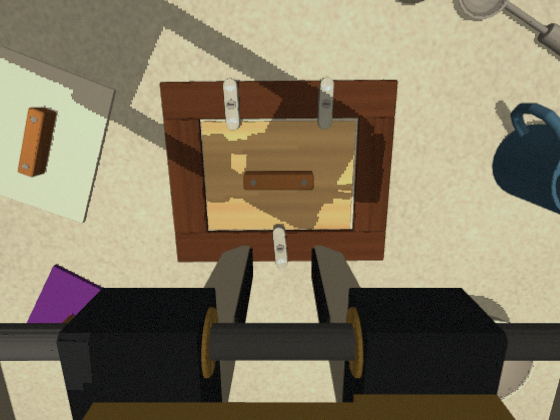

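The wrist picture shows the frame's upper face, with corners near (161,81), (397,80), (384,262) and (178,262). The buttons are at (231,104), (326,103) and (280,247), and the batten at (278,181). I'll zoom in for button angles.

```bash
python3 - <<'E'
from g import *
W=pickle.load(open("cams1.pkl","rb"))["wrist"]
f=W["frame"][...,::-1]
def cr(x,y,w,h,k):return cv2.resize(f[y:y+h,x:x+w],None,fx=k,fy=k,interpolation=cv2.INTER_CUBIC)
a=cr(210,70,135,65,5);b=cr(210,215,135,55,5)
cv2.imwrite("pics/w1c.png",np.vstack([a,b]))
P=np.array([onz(W,p,.024) for p in [(161,81),(397,80),(384,262),(178,262)]]);print(P.round(4),P.mean(0).round(4))
for i in range(4):
    v=P[(i+1)%4]-P[i];print(np.linalg.norm(v).round(4),np.degrees(np.arctan2(v[1],v[0])).round(1))
E
```

```text
[[ 0.4348 -0.1216  0.024 ]
 [ 0.662  -0.1071  0.024 ]
 [ 0.677  -0.2988  0.024 ]
 [ 0.4465 -0.3126  0.024 ]] [ 0.5551 -0.21    0.024 ]
0.2277 3.7
0.1923 -85.5
0.2309 -176.6
0.1913 93.5
```

View pics/w1c.png

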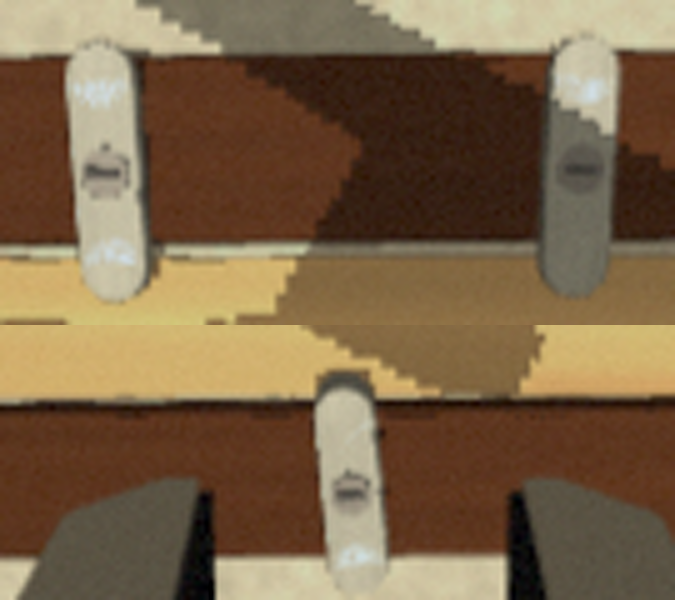

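```bash
python3 - <<'E'
from g import *
W=pickle.load(open("cams1.pkl","rb"))["wrist"]
A=lambda p:(p[0]/5+210-.4,p[1]/5+70-.4)
B=lambda p:(p[0]/5+210-.4,(p[1]-325)/5+215-.4)
for n,F,a,b,c in (("b1",A,(100,68),(115,275),(104,172)),("b2",A,(586,60),(573,272),(581,169)),("b3",B,(345,410),(358,565),(350,490))):
    p,q,m=[onz(W,F(x),.0375) for x in (a,b,c)];v=p-q
    an=np.degrees(np.arctan2(v[1],v[0]));print(n,m.round(4),an.round(1),"rel",round(an-93.65,1),np.radians(an-93.65).round(3))
f=np.radians(3.65);c=np.array([.5552,-.2100]);R=np.array([[np.cos(f),-np.sin(f)],[np.sin(f),np.cos(f)]])
for o in ((-.045,.074),(.045,.074),(0,-.074)):print((c+R@o).round(4))
p,q=[onz(W,x,.045) for x in ((253,181),(304,182))];print("bat",((p+q)/2).round(4),np.degrees(np.arctan2(*(q-p)[1::-1])))
E
python3 to.py .5599 -.2838 .12 97.3
```

```text
b1 [ 0.5039 -0.1387  0.0375] 95.4 rel 1.7 0.03
b2 [ 0.5939 -0.1328  0.0375] 91.8 rel -1.8 -0.032
b3 [ 0.5589 -0.2826  0.0375] 97.8 rel 4.1 0.072
[ 0.5056 -0.139 ]
[ 0.5954 -0.1333]
[ 0.5599 -0.2838]
bat [ 0.5536 -0.2091  0.045 ] 2.285374722883133
t 2.0 [ 0.5563 -0.2124  0.2184] [9.338e+01 4.000e-02] F [-0.3 -0.8 -0.1] M [-0.014 -0.078 -0.003] op 0.0301 q6 -0.51
(array([-0.715, -0.006,  0.984]), array([-0.0002,  0.    , -0.0218]))
```

{"name": "move_arm", "arguments": {"series": [[-0.5,0,0.4,0,0,-0.024,-0.35],[-0.71,0,0.9,0,0,-0.024,-0.35],[-0.71,0,1,0,0,-0.024,-0.35],[-0.71,0,1,0,0,-0.024,-0.35],[-0.71,0,1,0,0,-0.024,-0.35]]}}

```text
t: 2.5
tool_pos: [0.5606, -0.2829, 0.119]
orientation: [-2.067, -2.364, 0.0]
force: [0.0, 0.8, 0.7]
opening: 0.0304
```

```bash
python3 to.py .5595 -.2832 .029 97.8
```

```text
t 2.5 [ 0.5606 -0.2829  0.119 ] [9.766e+01 5.000e-02] F [0.  0.8 0.7] M [-0.016 -0.104  0.016] op 0.0304 q6 -0.68
(array([-0.002, -0.01 ,  0.9  ]), array([-0.0002, -0.0002, -0.0008]))
```

{"name": "move_arm", "arguments": {"series": [[0,-0.01,0.4,0,0,0,-0.35],[0,-0.01,0.7,0,0,0,-0.35],[0,-0.01,0.82,0,0,0,-0.35],[0,-0.01,0.9,0,0,0,-0.35],[0,-0.01,0.9,0,0,0,-0.35],[0,-0.01,0.9,0,0,0,-0.35]]}}

```text
t: 3.1
tool_pos: [0.5618, -0.283, 0.0308]
orientation: [2.064, 2.365, 0.001]
force: [-0.3, -0.1, 0.8]
opening: 0.0304
```

```bash
python3 to.py .5595 -.2832 .029 97.8; python3 - <<'E'
from g import *
from plant import *
W=read_camera("wrist");pickle.dump(W,open("w2.pkl","wb"))
cv2.imwrite("pics/w2.png",W["frame"][:,:,::-1])
E
```

```text
t 3.1 [ 0.5618 -0.283   0.0308] [97.78  0.17] F [-0.3 -0.1  0.8] M [-0.012 -0.099  0.023] op 0.0304 q6 -0.68
(array([ 0.001, -0.023,  0.018]), array([ 0.0007,  0.0006, -0.0001]))
```

View pics/w2.png

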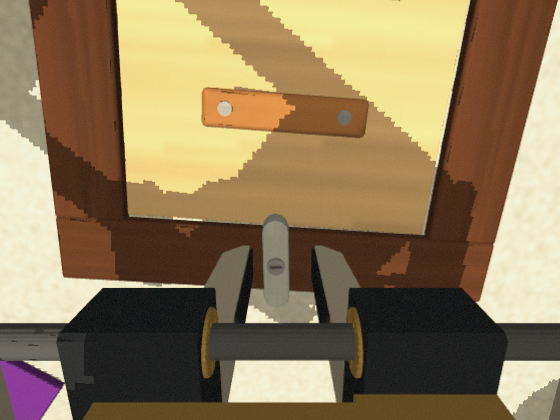

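The button's pivot is at (275,266), between the fingers (inner edges ~(252,255) and (312,255)), so the tool sits a little to the right. I'll check where the tool axis projects.

```bash
python3 - <<'E'
from g import *
from plant import *
s=read_state();W=pickle.load(open("w2.pkl","rb"));p=s["tool_pos"]
print(proj(W,[p+[0,0,.0375-p[2]]]),onz(W,(275.5,266),.0375).round(4),p.round(4))
a,b=onz(W,(275,218),.0375),onz(W,(276,300),.0375);v=a-b;print(np.degrees(np.arctan2(v[1],v[0])))
E
```

```text
[[281.29123042 266.57044082]] [ 0.5589 -0.2832  0.0375] [ 0.5618 -0.2831  0.0309]
98.1407965019233
```

Moving about 3 mm to centre it, 2 mm lower, then closing gently.

{"name": "move_arm", "arguments": {"series": [[0,-0.03,0.02,0,0,0,-0.35],[0,-0.03,0.02,0,0,0,-0.35],[0,-0.03,0.02,0,0,0,-1],[0,-0.03,0.02,0,0,0,-1],[0,-0.03,0.02,0,0,0,-1],[0,-0.03,0.02,0,0,0,-1]], "squeeze": 8}}

```text
t: 3.75
tool_pos: [0.5586, -0.2828, 0.0269]
orientation: [2.064, 2.366, 0.002]
force: [5.8, 0.6, -2.4]
opening: 0.0129
```

```bash
python3 to.py .5595 -.2832 .029 97.8
```

```text
t 3.75 [ 0.5586 -0.2828  0.0269] [97.78  0.13] F [ 5.8  0.6 -2.4] M [-0.029 -1.059  0.015] op 0.0129 q6 -0.69
(array([-0.005,  0.009, -0.021]), array([ 0.0007,  0.0002, -0.0001]))
```

{"name": "move_arm", "arguments": {"series": [[0,0.01,-0.01,0,0,0,-1],[0,0.01,-0.01,0,0,0,-1]]}}

```text
t: 3.95
tool_pos: [0.5585, -0.2827, 0.027]
orientation: [2.066, 2.367, -0.0]
force: [4.8, -2.7, -7.3]
opening: 0.0126
```

```bash
python3 to.py .5595 -.2832 .029 97.8
```

```text
t 3.95 [ 0.5585 -0.2827  0.027 ] [9.778e+01 1.000e-02] F [ 4.8 -2.7 -7.3] M [-0.432 -0.975  0.055] op 0.0126 q6 -0.69
(array([-0.006,  0.009, -0.02 ]), array([ 0.    ,  0.0001, -0.0001]))
```

{"name": "move_arm", "arguments": {"series": [[0,0,0,0,0,-0.02,-1],[0,0,0,0,0,-0.02,-1]]}}

```text
t: 4.15
tool_pos: [0.5586, -0.2827, 0.027]
orientation: [1.988, 2.432, 0.0]
force: [5.8, -1.1, -7.1]
opening: 0.0133
```

```bash
python3 to.py .5595 -.2832 .029 97.8
```

```text
t 4.15 [ 0.5586 -0.2827  0.027 ] [1.0149e+02 1.0000e-02] F [ 5.8 -1.1 -7.1] M [-0.453 -1.028 -0.022] op 0.0133 q6 -0.75
(array([-0.006,  0.008, -0.02 ]), array([0.0001, 0.    , 0.0205]))
```

{"name": "move_arm", "arguments": {"series": [[0,0,0,0,0,-0.02,-1],[0,0,0,0,0,-0.02,-1]]}}

```text
t: 4.35
tool_pos: [0.5586, -0.2827, 0.0269]
orientation: [1.91, 2.494, 0.0]
force: [5.0, -1.8, -7.7]
opening: 0.0127
```

```bash
python3 to.py .5595 -.2832 .029 97.8
```

```text
t 4.35 [ 0.5586 -0.2827  0.0269] [1.0509e+02 1.0000e-02] F [ 5.  -1.8 -7.7] M [-0.423 -1.028 -0.036] op 0.0127 q6 -0.81
(array([-0.007,  0.008, -0.021]), array([0.0001, 0.    , 0.0405]))
```

{"name": "move_arm", "arguments": {"series": [[0,0,0,0,0,-0.015,-1],[0,0,0,0,0,-0.015,-1]]}}

```text
t: 4.55
tool_pos: [0.5586, -0.2828, 0.027]
orientation: [1.852, 2.537, 0.0]
force: [5.4, -2.4, -7.3]
opening: 0.0129
```

```bash
python3 to.py .5595 -.2832 .029 97.8
```

```text
t 4.55 [ 0.5586 -0.2828  0.027 ] [1.0776e+02 2.0000e-02] F [ 5.4 -2.4 -7.3] M [-0.339 -0.992 -0.026] op 0.0129 q6 -0.86
(array([-0.007,  0.007, -0.02 ]), array([0.0001, 0.    , 0.0553]))
```

{"name": "move_arm", "arguments": {"series": [[0,0,0,0,0,-0.013,-1],[0,0,0,0,0,-0.013,-1]]}}

```text
t: 4.75
tool_pos: [0.5586, -0.2827, 0.027]
orientation: [1.8, 2.575, 0.0]
force: [4.5, -2.0, -7.6]
opening: 0.0128
```

```bash
python3 to.py .5595 -.2832 .029 97.8
```

```text
t 4.75 [ 0.5586 -0.2827  0.027 ] [1.1008e+02 2.0000e-02] F [ 4.5 -2.  -7.6] M [-0.339 -1.043 -0.052] op 0.0128 q6 -0.9
(array([-0.007,  0.007, -0.02 ]), array([0.0001, 0.0001, 0.0682]))
```

{"name": "move_arm", "arguments": {"series": [[0,0,0,0,0,-0.013,-1],[0,0,0,0,0,-0.013,-1]]}}

```text
t: 4.95
tool_pos: [0.5586, -0.2827, 0.0269]
orientation: [1.747, 2.611, 0.0]
force: [5.7, -1.7, -6.8]
opening: 0.0129
```

```bash
python3 to.py .5595 -.2832 .029 97.8
```

```text
t 4.95 [ 0.5586 -0.2827  0.0269] [1.1243e+02 2.0000e-02] F [ 5.7 -1.7 -6.8] M [-0.346 -1.016  0.018] op 0.0129 q6 -0.94
(array([-0.008,  0.006, -0.021]), array([0.0001, 0.    , 0.0813]))
```

{"name": "move_arm", "arguments": {"series": [[0,0,0,0,0,-0.015,-1],[0,0,0,0,0,-0.015,-1]]}}

```text
t: 5.15
tool_pos: [0.5586, -0.2827, 0.027]
orientation: [1.685, 2.651, 0.0]
force: [4.7, -2.7, -6.9]
opening: 0.013
```

```bash
python3 to.py .5595 -.2832 .029 183.65;python3 - <<'E'
from g import *
from plant import *
W=read_camera("wrist")
cv2.imwrite("pics/w3.png",W["frame"][150:360,170:400,::-1])
E
```

```text
t 5.15 [ 0.5586 -0.2827  0.027 ] [1.1514e+02 2.0000e-02] F [ 4.7 -2.7 -6.9] M [-0.345 -1.038 -0.002] op 0.013 q6 -0.99
(array([-0.008,  0.006, -0.02 ]), array([ 0.000e+00,  1.000e-04, -3.806e-01]))
```

View pics/w3.png

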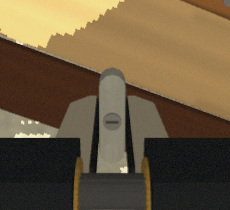

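The bar is moving with the fingers and the torque stays low at 0.37 rad, so anticlockwise is the free way here. Turning it home.

{"name": "move_arm", "arguments": {"series": [[0,0,0,0,0,-0.047,-1],[0,0,0,0,0,-0.094,-1],[0,0,0,0,0,-0.141,-1],[0,0,0,0,0,-0.188,-1]]}}

```text
t: 5.6
tool_pos: [0.5587, -0.2826, 0.0269]
orientation: [0.833, 3.029, 0.0]
force: [6.2, -1.2, -7.5]
opening: 0.0128
```

```bash
python3 to.py .5595 -.2832 .029 183.65
```

```text
t 5.6 [ 0.5587 -0.2826  0.0269] [1.4924e+02 3.0000e-02] F [ 6.2 -1.2 -7.5] M [-0.257 -1.162 -0.061] op 0.0128 q6 -1.58
(array([-0.01 , -0.001, -0.021]), array([ 1.000e-04,  1.000e-04, -1.912e-01]))
```

{"name": "move_arm", "arguments": {"series": [[0,0,0,0,0,-0.047,-1],[0,0,0,0,0,-0.094,-1],[0,0,0,0,0,-0.141,-1],[0,0,0,0,0,-0.188,-1],[0,0,0,0,0,-0.19,-1]]}}

```text
t: 6.1
tool_pos: [0.5587, -0.2824, 0.027]
orientation: [-0.093, 3.14, 0.0]
force: [5.7, -1.0, -6.5]
opening: 0.013
```

```bash
python3 to.py .5595 -.2832 .029 183.65
```

```text
t 6.1 [ 0.5587 -0.2824  0.027 ] [-1.7659e+02  3.0000e-02] F [ 5.7 -1.  -6.5] M [-0.094 -1.189 -0.029] op 0.013 q6 -2.18
(array([-0.007, -0.008, -0.02 ]), array([ 0.0001,  0.0002, -0.0013]))
```

{"name": "move_arm", "arguments": {"series": [[0,0,0,0,0,0,-0.4],[0,0,0,0,0,0,-0.4],[0,0,0,0,0,0,-0.4],[0,0,-0.3,0,0,0,-0.4],[0,0,-0.7,0,0,0,-0.4],[0,0,-0.7,0,0,0,-0.4]]}}

```text
t: 6.7
tool_pos: [0.562, -0.2849, 0.1047]
orientation: [-0.084, 3.132, -0.009]
force: [0.6, -0.8, 0.9]
opening: 0.0276
```

```bash
python3 to.py .5045 -.139 .1 95.4; python3 - <<'E'
from g import *
from plant import *
W=read_camera("scene")
cv2.imwrite("pics/s4.png",cv2.resize(W["frame"][200:330,190:340,::-1],None,fx=4,fy=4))
E
```

```text
t 6.7 [ 0.562  -0.2849  0.1047] [-176.92    0.58] F [ 0.6 -0.8  0.9] M [ 0.025 -0.182  0.008] op 0.0276 q6 -2.17
(array([0.496, 1.488, 0.034]), array([0.0005, 0.0035, 0.4871]))
```

View pics/s4.png

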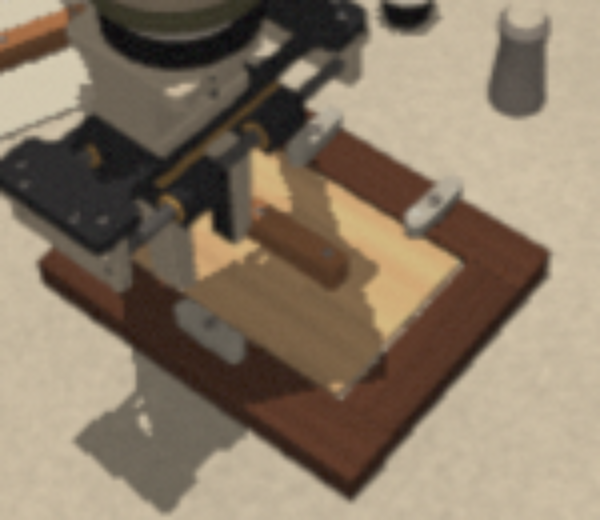

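Button 3, at crop (210,325), now lies along the rail. On to button 1.

{"name": "move_arm", "arguments": {"series": [[0.2,0.5,0,0,0,0.487,-0.35],[0.3,1,0,0,0,0.487,-0.35],[0.3,1,0,0,0,0.487,-0.35],[0.3,1,0,0,0,0.487,-0.35],[0.3,1,0,0,0,0.487,-0.35],[0.3,1,0,0,0,0.487,-0.35],[0.3,1,0,0,0,0.487,-0.35],[0.3,1,0,0,0,0.487,-0.35]]}}

```text
t: 7.55
tool_pos: [0.5222, -0.1841, 0.0963]
orientation: [-1.711, -2.633, 0.001]
force: [0.4, -0.3, 0.7]
opening: 0.0303
```

```bash
python3 to.py .5039 -.1387 .1 95.4
```

```text
t 7.55 [ 0.5222 -0.1841  0.0963] [113.97   0.12] F [ 0.4 -0.3  0.7] M [ 0.025 -0.129  0.012] op 0.0303 q6 -0.85
(array([ 0.489,  0.017, -0.036]), array([-0.0005, -0.0004,  0.1032]))
```

{"name": "move_arm", "arguments": {"series": [[0.25,0.01,0,0,0,0.05,-0.35],[0.49,0.02,0,0,0,0.103,-0.35],[0.49,0.02,0.3,0,0,0.103,-0.35],[0.49,0.02,0.45,0,0,0.103,-0.35],[0.49,0.02,0.45,0,0,0.103,-0.35]]}}

```text
t: 8.05
tool_pos: [0.5018, -0.138, 0.049]
orientation: [-2.101, -2.328, 0.004]
force: [0.1, -0.3, 0.3]
opening: 0.0305
```

```bash
cat > b.py <<'E'
from g import *
from plant import *
n,cx,cy=sys.argv[1],int(sys.argv[2]),int(sys.argv[3])
W=read_camera("wrist");pickle.dump(W,open("w_%s.pkl"%n,"wb"));s=read_state()
p=s["tool_pos"];print(proj(W,[p+[0,0,.0375-p[2]]]))
cv2.imwrite("pics/w_%s.png"%n,cv2.resize(W["frame"][150:350,160:420,::-1],None,fx=3,fy=3))
E
python3 to.py .5039 -.1387 .029 95.4; python3 b.py b1 0 0
```

```text
t 8.05 [ 0.5018 -0.138   0.049 ] [95.86  0.38] F [ 0.1 -0.3  0.3] M [-0.102 -0.075 -0.071] op 0.0305 q6 -0.47
(array([-0.009,  0.022,  0.2  ]), array([-0.0019, -0.0009,  0.0026]))
[[283.38022501 252.70760601]]
```

View pics/w_b1.png

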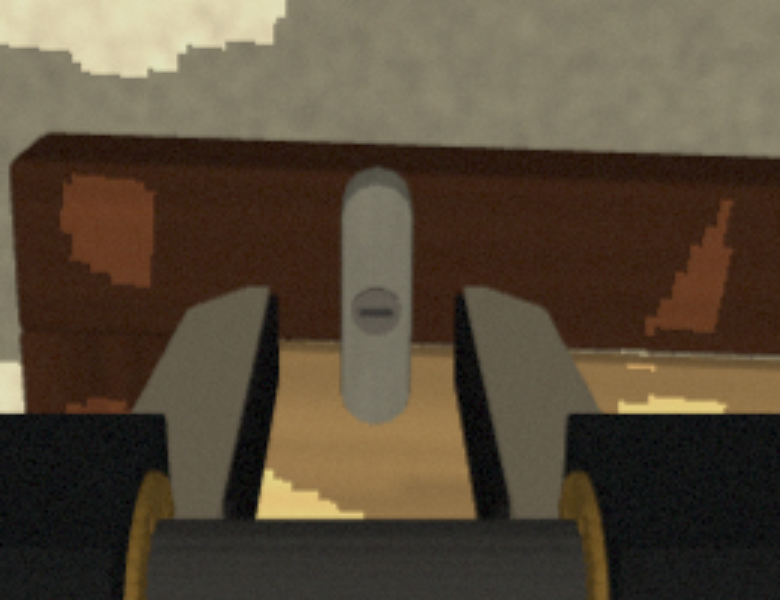

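The pivot at (285,254) is nearly on the tool axis at (283,253), and the bar is parallel to the pads. Lowering and gripping.

{"name": "move_arm", "arguments": {"series": [[0,0.01,0.12,0,0,0,-0.35],[0,0.01,0.2,0,0,0,-0.35],[0,0.01,0.2,0,0,0,-0.35],[0,0.01,0.2,0,0,0,-1],[0,0.01,0.2,0,0,0,-1],[0,0.01,0.2,0,0,0,-1],[0,0.01,0.2,0,0,0,-1]], "squeeze": 8}}

```text
t: 8.8
tool_pos: [0.5039, -0.1393, 0.0328]
orientation: [-2.104, -2.329, 0.005]
force: [-10.8, -2.1, 7.7]
opening: 0.0127
```

```bash
python3 to.py .5039 -.1387 .029 95.4
```

```text
t 8.8 [ 0.5039 -0.1393  0.0328] [95.81  0.22] F [-10.8  -2.1   7.7] M [-0.273  1.848  0.039] op 0.0127 q6 -0.47
(array([0.006, 0.001, 0.038]), array([-0.0012,  0.    ,  0.0023]))
```

{"name": "move_arm", "arguments": {"series": [[0,-0.02,0.0,0,0,0,-0.6],[0,-0.02,0.03,0,0,0,-0.6],[0,-0.02,0.03,0,0,0,-0.6],[0,-0.02,0.03,0,0,0,-0.6]]}}

```text
t: 9.2
tool_pos: [0.5039, -0.139, 0.0296]
orientation: [2.106, 2.331, 0.0]
force: [0.1, -0.3, 0.3]
opening: 0.0186
```

```bash
python3 to.py .5039 -.1387 .029 95.4;python3 b.py b1b 0 0
```

```text
t 9.2 [ 0.5039 -0.139   0.0296] [9.58e+01 1.00e-02] F [ 0.1 -0.3  0.3] M [ 0.005 -0.102 -0.009] op 0.0186 q6 -0.47
(array([0.003, 0.001, 0.006]), array([ 0.0001, -0.    ,  0.0022]))
[[281.20114255 267.58899845]]
```

View pics/w_b1b.png

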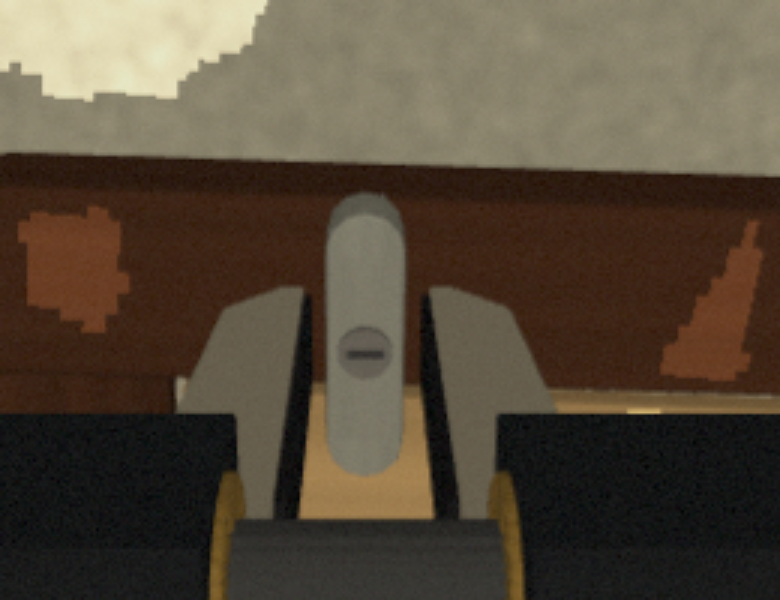

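Centred now: pivot (282,267) against tool axis (281,268). Gripping again.

{"name": "move_arm", "arguments": {"series": [[0,0,0.01,0,0,0,-1],[0,0,0.01,0,0,0,-1],[0,0,0.01,0,0,0,-1],[0,0,0.01,0,0,-0.01,-1]]}}

```text
t: 9.65
tool_pos: [0.5037, -0.1391, 0.0287]
orientation: [-2.069, -2.364, 0.0]
force: [-1.0, -0.3, 1.6]
opening: 0.013
```

```bash
python3 to.py .5039 -.1387 .029 95.4
```

```text
t 9.65 [ 0.5037 -0.1391  0.0287] [97.6  0. ] F [-1.  -0.3  1.6] M [-0.12   0.071 -0.066] op 0.013 q6 -0.5
(array([ 0.004,  0.003, -0.003]), array([-0.    ,  0.    ,  0.0122]))
```

{"name": "move_arm", "arguments": {"series": [[0,0,0,0,0,-0.015,-1],[0,0,0,0,0,-0.03,-1]]}}

```text
t: 9.85
tool_pos: [0.5038, -0.1391, 0.0287]
orientation: [1.953, 2.46, 0.0]
force: [-0.4, -0.2, 0.8]
opening: 0.0129
```

```bash
python3 to.py .5039 -.1387 .029 95.4
```

```text
t 9.85 [ 0.5038 -0.1391  0.0287] [1.031e+02 1.000e-02] F [-0.4 -0.2  0.8] M [-0.084 -0.053 -0.043] op 0.0129 q6 -0.6
(array([ 0.004,  0.002, -0.003]), array([0.0001, 0.    , 0.0428]))
```

{"name": "move_arm", "arguments": {"series": [[0,0,0,0,0,-0.016,-1],[0,0,0,0,0,-0.016,-1]]}}

```text
t: 10.05
tool_pos: [0.5039, -0.1391, 0.0287]
orientation: [1.892, 2.507, 0.0]
force: [-0.1, -0.2, 0.7]
opening: 0.0131
```

```bash
python3 to.py .5039 -.1387 .029 95.4
```

```text
t 10.05 [ 0.5039 -0.1391  0.0287] [1.0592e+02 2.0000e-02] F [-0.1 -0.2  0.7] M [-0.06  -0.088 -0.006] op 0.0131 q6 -0.65
(array([ 0.004,  0.002, -0.003]), array([0.0001, 0.    , 0.0584]))
```

{"name": "move_arm", "arguments": {"series": [[0,0,0,0,0,-0.013,-1],[0,0,0,0,0,-0.013,-1]]}}

```text
t: 10.25
tool_pos: [0.5039, -0.1391, 0.0287]
orientation: [1.842, 2.544, 0.0]
force: [-0.3, 0.0, 0.0]
opening: 0.0129
```

```bash
python3 to.py .5039 -.1387 .029 95.4
```

```text
t 10.25 [ 0.5039 -0.1391  0.0287] [1.0818e+02 3.0000e-02] F [-0.3  0.   0. ] M [-0.069 -0.16  -0.079] op 0.0129 q6 -0.68
(array([ 0.004,  0.001, -0.003]), array([0.0001, 0.    , 0.071 ]))
```

{"name": "move_arm", "arguments": {"series": [[0,0,0,0,0,-0.01,-1],[0,0,0,0,0,-0.01,-1]]}}

```text
t: 10.45
tool_pos: [0.5039, -0.1391, 0.0287]
orientation: [1.803, 2.572, 0.0]
force: [1.7, 0.6, 0.1]
opening: 0.0128
```

```bash
python3 to.py .5039 -.1387 .029 95.4
```

```text
t 10.45 [ 0.5039 -0.1391  0.0287] [1.0995e+02 3.0000e-02] F [1.7 0.6 0.1] M [-0.023 -0.259  0.007] op 0.0128 q6 -0.72
(array([ 0.004,  0.001, -0.003]), array([0.0001, 0.    , 0.0808]))
```

{"name": "move_arm", "arguments": {"series": [[0,0,0,0,0,-0.012,-1],[0,0,0,0,0,-0.012,-1]]}}

```text
t: 10.65
tool_pos: [0.504, -0.1391, 0.0287]
orientation: [1.754, 2.606, 0.0]
force: [1.4, 0.1, -0.1]
opening: 0.0131
```

```bash
python3 to.py .5039 -.1387 .029 95.4
```

```text
t 10.65 [ 0.504  -0.1391  0.0287] [1.1211e+02 3.0000e-02] F [ 1.4  0.1 -0.1] M [ 0.049 -0.365 -0.081] op 0.0131 q6 -0.75
(array([ 0.004,  0.001, -0.003]), array([0.0002, 0.    , 0.0928]))
```

{"name": "move_arm", "arguments": {"series": [[0,0,0,0,0,-0.012,-1],[0,0,0,0,0,-0.012,-1]]}}

```text
t: 10.85
tool_pos: [0.504, -0.139, 0.0287]
orientation: [1.705, 2.638, 0.001]
force: [2.3, -0.9, -1.4]
opening: 0.0124
```

```bash
python3 to.py .5039 -.1387 .029 95.4;  python3 to.py .5039 -.1387 .029 95.4;python3 b.py b1c 0 0;python3 to.py .5039 -.1387 .029 95.4
```

```text
t 10.85 [ 0.504  -0.139   0.0287] [1.1425e+02 3.0000e-02] F [ 2.3 -0.9 -1.4] M [ 0.033 -0.496 -0.065] op 0.0124 q6 -0.79
(array([ 0.004,  0.001, -0.003]), array([0.0002, 0.    , 0.1047]))
t 10.85 [ 0.504  -0.139   0.0287] [1.1425e+02 3.0000e-02] F [ 2.3 -0.9 -1.4] M [ 0.033 -0.496 -0.065] op 0.0124 q6 -0.79
(array([ 0.004,  0.001, -0.003]), array([0.0002, 0.    , 0.1047]))
[[281.71280319 268.26372389]]
t 10.9 [ 0.504  -0.1391  0.0287] [1.1421e+02 3.0000e-02] F [ 3.3 -0.3 -0.1] M [ 0.035 -0.512 -0.046] op 0.0129 q6 -0.79
(array([ 0.004,  0.001, -0.003]), array([0.0002, 0.    , 0.1045]))
```

View pics/w_b1c.png

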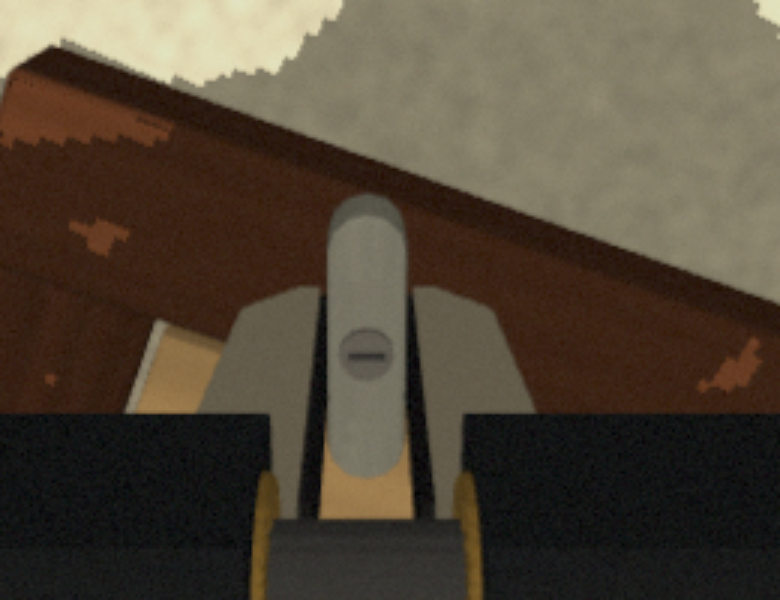

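The bar has turned with the fingers to 0.36 rad at only 0.05 N m, so it is free anticlockwise. Continuing.

{"name": "move_arm", "arguments": {"series": [[0,0,0,0,0,-0.047,-1],[0,0,0,0,0,-0.094,-1],[0,0,0,0,0,-0.141,-1],[0,0,0,0,0,-0.188,-1]]}}

```text
t: 11.3
tool_pos: [0.5045, -0.1386, 0.0287]
orientation: [0.855, 3.021, 0.002]
force: [6.1, 3.7, -2.9]
opening: 0.013
```

```bash
python3 to.py .5039 -.1390 .029 183.5
```

```text
t 11.3 [ 0.5045 -0.1386  0.0287] [1.4838e+02 1.0000e-01] F [ 6.1  3.7 -2.9] M [ 0.541 -1.064 -0.036] op 0.013 q6 -1.39
(array([ 0.003, -0.006, -0.003]), array([ 0.0003,  0.0005, -0.1951]))
```

{"name": "move_arm", "arguments": {"series": [[0,0,0,0,0,-0.047,-1],[0,0,0,0,0,-0.094,-1],[0,0,0,0,0,-0.141,-1],[0,0,0,0,0,-0.188,-1],[0,0,0,0,0,-0.195,-1]]}}

```text
t: 11.8
tool_pos: [0.5046, -0.138, 0.0287]
orientation: [-0.095, 3.138, 0.003]
force: [5.4, 6.4, -2.2]
opening: 0.0129
```

```bash
python3 to.py .5039 -.1390 .029 183.5
```

```text
t 11.8 [ 0.5046 -0.138   0.0287] [-1.7654e+02  1.4000e-01] F [ 5.4  6.4 -2.2] M [ 1.107 -1.262 -0.085] op 0.0129 q6 -2.0
(array([ 0.008, -0.01 , -0.003]), array([ 0.0005,  0.0006, -0.0002]))
```

Released and up; next is button 2 at (0.594, -0.133), bar yaw about 91.8°.

{"name": "move_arm", "arguments": {"series": [[0,0,0,0,0,0,-0.35],[0,0,0,0,0,0,-0.35],[0,0,0,0,0,0,-0.35],[0,0,-0.3,0,0,0,-0.35],[0,0,-0.5,0,0,0,-0.35],[0,0,-0.5,0,0,0,-0.35]]}}

```text
t: 12.4
tool_pos: [0.5059, -0.1402, 0.0819]
orientation: [-0.088, 3.135, -0.004]
force: [0.2, 0.4, 0.2]
opening: 0.0302
```

```bash
python3 to.py .594 -.133 .08 91.8
```

```text
t 12.4 [ 0.5059 -0.1402  0.0819] [-176.78    0.31] F [0.2 0.4 0.2] M [ 0.097 -0.142 -0.003] op 0.0302 q6 -1.99
(array([-0.884,  0.022,  0.023]), array([0.0006, 0.0018, 0.5079]))
```

{"name": "move_arm", "arguments": {"series": [[-0.45,0.02,0,0,0,0.508,-0.35],[-0.88,0.02,0,0,0,0.508,-0.35],[-0.88,0.02,0,0,0,0.508,-0.35],[-0.88,0.02,0,0,0,0.508,-0.35],[-0.88,0.02,0,0,0,0.508,-0.35],[-0.88,0.02,0,0,0,0.508,-0.35],[-0.88,0.02,0,0,0,0.508,-0.35],[-0.88,0.02,0,0,0,0.508,-0.35]]}}

```text
t: 13.2
tool_pos: [0.5906, -0.132, 0.0771]
orientation: [-1.707, -2.635, 0.001]
force: [-0.2, 0.8, -0.8]
opening: 0.0298
```

```bash
python3 to.py .594 -.133 .048 91.8
```

```text
t 13.2 [ 0.5906 -0.132   0.0771] [1.1412e+02 1.1000e-01] F [-0.2  0.8 -0.8] M [ 0.044 -0.078 -0.02 ] op 0.0298 q6 -0.73
(array([-0.023,  0.027,  0.291]), array([-0.0006, -0.0003,  0.124 ]))
```

{"name": "move_arm", "arguments": {"series": [[-0.02,0.03,0,0,0,0.047,-0.35],[-0.02,0.03,0,0,0,0.094,-0.35],[-0.02,0.03,0.1,0,0,0.124,-0.35],[-0.02,0.03,0.28,0,0,0.124,-0.5],[-0.02,0.03,0.28,0,0,0.124,-0.5],[-0.02,0.03,0.28,0,0,0.124,-0.5]]}}

```text
t: 13.8
tool_pos: [0.5939, -0.1324, 0.0494]
orientation: [-2.177, -2.262, 0.002]
force: [-0.2, 0.4, 0.7]
opening: 0.0234
```

```bash
python3 to.py .594 -.133 .0285 91.8;python3 b.py b2 0 0
```

```text
t 13.8 [ 0.5939 -0.1324  0.0494] [92.2   0.15] F [-0.2  0.4  0.7] M [-0.04  -0.072  0.007] op 0.0234 q6 -0.34
(array([-0.006,  0.001,  0.209]), array([-0.0008, -0.0002,  0.0022]))
[[282.49906222 251.58619908]]
```

View pics/w_b2.png

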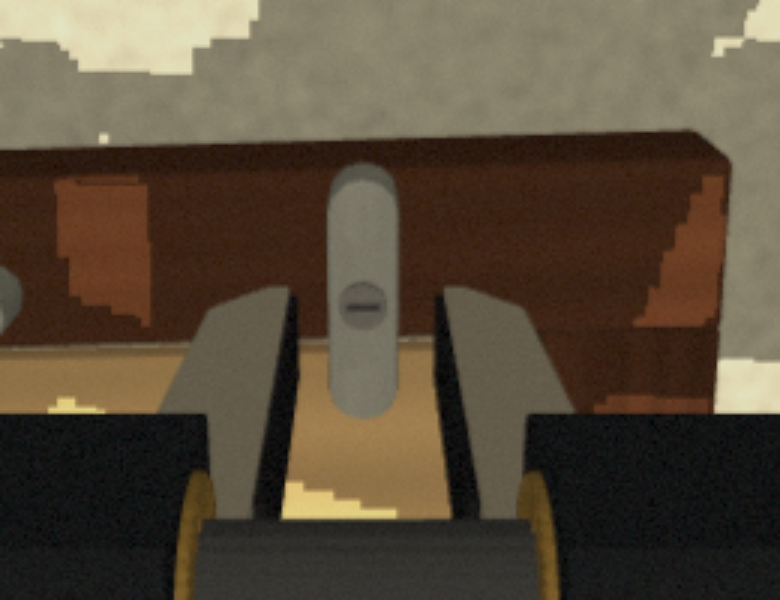

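Pivot (281,252) against tool axis (282.5,251.6), within a millimetre. Lowering and letting it settle.

{"name": "move_arm", "arguments": {"series": [[0,-0.005,0.12,0,0,0,-0.5],[0,-0.005,0.205,0,0,0,-0.5],[0,-0.005,0.205,0,0,0,-0.6],[0,-0.005,0.205,0,0,0,-0.6],[0,-0.005,0.205,0,0,0,-0.6]]}}

```text
t: 14.35
tool_pos: [0.5947, -0.1327, 0.0304]
orientation: [2.178, 2.264, 0.0]
force: [0.1, -0.7, -0.7]
opening: 0.0187
```

```bash
python3 to.py .594 -.133 .0285 91.8
```

```text
t 14.35 [ 0.5947 -0.1327  0.0304] [9.22e+01 2.00e-02] F [ 0.1 -0.7 -0.7] M [-0.016 -0.032 -0.009] op 0.0187 q6 -0.34
(array([-0.003, -0.007,  0.019]), array([0.0001, 0.    , 0.0022]))
```

{"name": "move_arm", "arguments": {"series": [[0,-0.01,0.015,0,0,0,-0.6],[0,-0.01,0.015,0,0,0,-0.6],[0,-0.01,0.015,0,0,0,-1],[0,-0.01,0.015,0,0,0,-1],[0,-0.01,0.015,0,0,0,-1],[0,-0.01,0.015,0,0,0,-1]]}}

```text
t: 14.95
tool_pos: [0.5934, -0.1327, 0.0288]
orientation: [-2.178, -2.264, 0.0]
force: [-1.8, 0.7, 3.0]
opening: 0.013
```

```bash
python3 to.py .594 -.133 .0285 91.8
```

```text
t 14.95 [ 0.5934 -0.1327  0.0288] [9.22e+01 1.00e-02] F [-1.8  0.7  3. ] M [0.026 0.312 0.062] op 0.013 q6 -0.34
(array([-0.003,  0.006,  0.003]), array([-0.0001,  0.    ,  0.0022]))
```

{"name": "move_arm", "arguments": {"series": [[0,0,0,0,0,-0.02,-1],[0,0,0,0,0,-0.04,-1],[0,0,0,0,0,-0.04,-1]]}}

```text
t: 15.25
tool_pos: [0.5935, -0.1327, 0.0288]
orientation: [2.031, 2.397, 0.0]
force: [-2.3, -0.2, 0.7]
opening: 0.0128
```

```bash
python3 to.py .594 -.133 .0285 91.8
```

```text
t 15.25 [ 0.5935 -0.1327  0.0288] [99.45  0.  ] F [-2.3 -0.2  0.7] M [ 0.029  0.243 -0.08 ] op 0.0128 q6 -0.47
(array([-0.003,  0.004,  0.003]), array([0.    , 0.    , 0.0425]))
```

{"name": "move_arm", "arguments": {"series": [[0,0,0,0,0,-0.016,-1],[0,0,0,0,0,-0.03,-1],[0,0,0,0,0,-0.03,-1]]}}

```text
t: 15.55
tool_pos: [0.5936, -0.1327, 0.0288]
orientation: [1.918, 2.488, 0.0]
force: [-2.1, 0.9, 1.7]
opening: 0.0128
```

```bash
python3 to.py .594 -.133 .0285 91.8
```

```text
t 15.55 [ 0.5936 -0.1327  0.0288] [1.0474e+02 1.0000e-02] F [-2.1  0.9  1.7] M [ 0.033  0.09  -0.051] op 0.0128 q6 -0.56
(array([-0.004,  0.003,  0.003]), array([0.0001, 0.    , 0.0719]))
```

{"name": "move_arm", "arguments": {"series": [[0,0,0,0,0,-0.014,-1],[0,0,0,0,0,-0.014,-1]]}}

```text
t: 15.75
tool_pos: [0.5936, -0.1327, 0.0288]
orientation: [1.863, 2.529, 0.0]
force: [-1.8, 0.6, 2.1]
opening: 0.0129
```

```bash
python3 to.py .594 -.133 .0285 91.8
```

```text
t 15.75 [ 0.5936 -0.1327  0.0288] [1.0723e+02 2.0000e-02] F [-1.8  0.6  2.1] M [ 0.056  0.076 -0.032] op 0.0129 q6 -0.61
(array([-0.004,  0.002,  0.003]), array([0.0001, 0.    , 0.0857]))
```

Now 0.237 rad; on in small steps.

{"name": "move_arm", "arguments": {"series": [[0,0,0,0,0,-0.012,-1],[0,0,0,0,0,-0.012,-1]]}}

```text
t: 15.95
tool_pos: [0.5937, -0.1327, 0.0287]
orientation: [1.816, 2.563, 0.0]
force: [-1.5, 0.5, 2.0]
opening: 0.0128
```

```bash
python3 to.py .594 -.133 .0285 91.8
```

```text
t 15.95 [ 0.5937 -0.1327  0.0287] [1.0937e+02 2.0000e-02] F [-1.5  0.5  2. ] M [ 0.06   0.099 -0.012] op 0.0128 q6 -0.64
(array([-0.004,  0.002,  0.002]), array([0.0001, 0.    , 0.0976]))
```

{"name": "move_arm", "arguments": {"series": [[0,0,0,0,0,-0.008,-1],[0,0,0,0,0,-0.008,-1]]}}

```text
t: 16.15
tool_pos: [0.5937, -0.1327, 0.0288]
orientation: [1.781, 2.587, 0.0]
force: [-1.0, 1.5, 2.5]
opening: 0.0125
```

```bash
python3 to.py .594 -.133 .0285 91.8
```

```text
t 16.15 [ 0.5937 -0.1327  0.0288] [1.1091e+02 2.0000e-02] F [-1.   1.5  2.5] M [ 0.131 -0.026 -0.128] op 0.0125 q6 -0.67
(array([-0.004,  0.002,  0.003]), array([1.000e-04, 0.000e+00, 1.062e-01]))
```

{"name": "move_arm", "arguments": {"series": [[0,0,0,0,0,0,-1]]}}

```text
t: 16.25
tool_pos: [0.5937, -0.1327, 0.0288]
orientation: [1.782, 2.587, 0.0]
force: [-0.1, 0.7, 2.4]
opening: 0.0129
```

```bash
python3 to.py .594 -.133 .0285 91.8; python3 b.py b2c 0 0; python3 to.py .594 -.133 .0285 91.8
```

```text
t 16.25 [ 0.5937 -0.1327  0.0288] [1.1087e+02 2.0000e-02] F [-0.1  0.7  2.4] M [ 0.111 -0.04  -0.073] op 0.0129 q6 -0.67
(array([-0.004,  0.002,  0.003]), array([1.000e-04, 0.000e+00, 1.059e-01]))
[[281.59993374 268.19309451]]
t 16.3 [ 0.5937 -0.1327  0.0287] [1.1087e+02 2.0000e-02] F [-1.1 -0.2  2.4] M [ 0.119 -0.087 -0.107] op 0.0128 q6 -0.67
(array([-0.004,  0.002,  0.002]), array([1.00e-04, 0.00e+00, 1.06e-01]))
```

View pics/w_b2c.png

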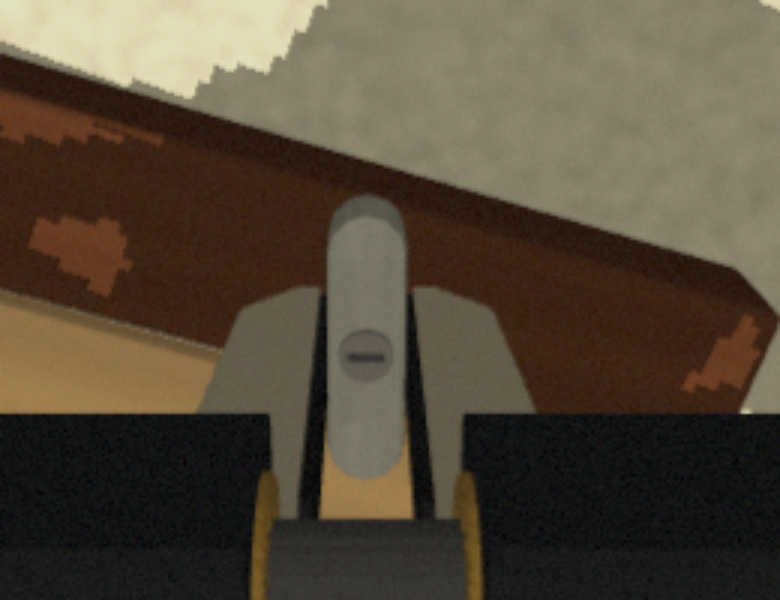

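Torque is about −0.10 N m here, which may be the stop. Backing off slightly is a harmless test: a free button would show friction reversing sign, and a sprung plate would stay negative.

{"name": "move_arm", "arguments": {"series": [[0,0,0,0,0,0.007,-1],[0,0,0,0,0,0.007,-1]]}}

```text
t: 16.5
tool_pos: [0.5937, -0.1327, 0.0288]
orientation: [1.811, 2.567, 0.0]
force: [-0.1, 1.5, 2.2]
opening: 0.0129
```

```bash
python3 to.py .594 -.133 .0285 91.8|head -1
```

```text
t 16.5 [ 0.5937 -0.1327  0.0288] [1.0958e+02 2.0000e-02] F [-0.1  1.5  2.2] M [ 0.189 -0.073 -0.028] op 0.0129 q6 -0.65
```

{"name": "move_arm", "arguments": {"series": [[0,0,0,0,0,0,-1]]}}

```text
t: 16.6
tool_pos: [0.5937, -0.1327, 0.0288]
orientation: [1.81, 2.568, 0.0]
force: [-0.4, 1.4, 3.2]
opening: 0.0127
```

```bash
python3 to.py .594 -.133 .0285 91.8|head -1
```

```text
t 16.6 [ 0.5937 -0.1327  0.0288] [1.0965e+02 2.0000e-02] F [-0.4  1.4  3.2] M [ 0.159 -0.179 -0.073] op 0.0127 q6 -0.65
```

{"name": "move_arm", "arguments": {"series": [[0,0,0,0,0,0,-1]]}}

```text
t: 16.7
tool_pos: [0.5936, -0.1327, 0.0287]
orientation: [1.809, 2.568, 0.0]
force: [0.5, 0.2, 3.6]
opening: 0.0129
```

```bash
python3 to.py .594 -.133 .0285 91.8|head -1
```

```text
t 16.7 [ 0.5936 -0.1327  0.0287] [1.0966e+02 2.0000e-02] F [0.5 0.2 3.6] M [ 0.183 -0.115 -0.065] op 0.0129 q6 -0.65
```

The torque stays negative at about −0.055 N m after backing off, so the plate was sprung by roughly 0.03–0.05 rad: that is the stop. This button goes clockwise.

{"name": "move_arm", "arguments": {"series": [[0,0,0,0,0,0.04,-1],[0,0,0,0,0,0.08,-1],[0,0,0,0,0,0.12,-1],[0,0,0,0,0,0.152,-1],[0,0,0,0,0,0.152,-1]]}}

```text
t: 17.2
tool_pos: [0.5933, -0.1328, 0.0287]
orientation: [-2.367, -2.065, 0.001]
force: [-3.0, 0.6, 4.5]
opening: 0.0131
```

```bash
python3 to.py .594 -.133 .0285 3.9
```

```text
t 17.2 [ 0.5933 -0.1328  0.0287] [8.222e+01 3.000e-02] F [-3.   0.6  4.5] M [0.125 0.361 0.062] op 0.0131 q6 -0.17
(array([-0.001,  0.008,  0.002]), array([-1.000e-04,  1.000e-04,  4.351e-01]))
```

{"name": "move_arm", "arguments": {"series": [[0,0,0,0,0,0.02,-1],[0,0,0,0,0,0.02,-1]]}}

```text
t: 17.4
tool_pos: [0.5932, -0.1327, 0.0287]
orientation: [-2.427, -1.994, 0.001]
force: [-3.7, 0.8, 5.0]
opening: 0.0128
```

```bash
python3 to.py .594 -.133 .0285 3.9
```

```text
t 17.4 [ 0.5932 -0.1327  0.0287] [7.879e+01 4.000e-02] F [-3.7  0.8  5. ] M [0.098 0.468 0.036] op 0.0128 q6 -0.11
(array([-0.001,  0.008,  0.002]), array([-1.000e-04,  2.000e-04,  4.161e-01]))
```

{"name": "move_arm", "arguments": {"series": [[0,0,0,0,0,0.014,-1],[0,0,0,0,0,0.014,-1]]}}

```text
t: 17.6
tool_pos: [0.5932, -0.1327, 0.0287]
orientation: [-2.47, -1.941, 0.001]
force: [-2.8, 0.6, 5.4]
opening: 0.013
```

```bash
python3 to.py .594 -.133 .0285 3.9
```

```text
t 17.6 [ 0.5932 -0.1327  0.0287] [7.631e+01 4.000e-02] F [-2.8  0.6  5.4] M [0.15  0.477 0.065] op 0.013 q6 -0.07
(array([-0.001,  0.009,  0.002]), array([-2.000e-04,  2.000e-04,  4.023e-01]))
```

{"name": "move_arm", "arguments": {"series": [[0,0,0,0,0,0.018,-1],[0,0,0,0,0,0.018,-1]]}}

```text
t: 17.8
tool_pos: [0.5931, -0.1327, 0.0287]
orientation: [-2.524, -1.869, 0.001]
force: [-3.6, 0.8, 4.9]
opening: 0.013
```

```bash
python3 to.py .594 -.133 .0285 3.9
```

```text
t 17.8 [ 0.5931 -0.1327  0.0287] [7.304e+01 5.000e-02] F [-3.6  0.8  4.9] M [ 0.109  0.498 -0.008] op 0.013 q6 -0.01
(array([0.   , 0.01 , 0.002]), array([-2.000e-04,  2.000e-04,  3.841e-01]))
```

Free clockwise. Turning it to lie along the rail.

{"name": "move_arm", "arguments": {"series": [[0,0,0,0,0,0.047,-1],[0,0,0,0,0,0.094,-1],[0,0,0,0,0,0.141,-1],[0,0,0,0,0,0.188,-1]]}}

```text
t: 18.2
tool_pos: [0.5927, -0.1324, 0.0287]
orientation: [-2.961, -1.048, 0.002]
force: [-5.9, 2.2, 7.7]
opening: 0.0131
```

```bash
python3 to.py .594 -.133 .0285 3.9
```

```text
t 18.2 [ 0.5927 -0.1324  0.0287] [38.97  0.11] F [-5.9  2.2  7.7] M [0.46  1.015 0.032] op 0.0131 q6 0.59
(array([0.006, 0.013, 0.002]), array([-0.0004,  0.0005,  0.1948]))
```

{"name": "move_arm", "arguments": {"series": [[0,0,0,0,0,0.047,-1],[0,0,0,0,0,0.094,-1],[0,0,0,0,0,0.141,-1],[0,0,0,0,0,0.188,-1],[0,0,0,0,0,0.194,-1],[0,0,0,0,0,0.194,-1]]}}

```text
t: 18.8
tool_pos: [0.5925, -0.1319, 0.0286]
orientation: [-3.138, -0.119, 0.004]
force: [-6.7, 3.2, 9.9]
opening: 0.013
```

```bash
python3 to.py .594 -.133 .0285 3.9
```

```text
t 18.8 [ 0.5925 -0.1319  0.0286] [4.35 0.16] F [-6.7  3.2  9.9] M [0.769 1.219 0.065] op 0.013 q6 1.19
(array([0.015, 0.012, 0.001]), array([-0.0005,  0.0007,  0.0025]))
```

{"name": "move_arm", "arguments": {"series": [[0,0,0,0,0,0,-0.3],[0,0,0,0,0,0,-0.3],[0,0,0,0,0,0,-0.3],[0,0,-0.3,0,0,0,-0.3],[0,0,-0.6,0,0,0,-0.3],[0,0,-0.6,0,0,0,-0.3]]}}

```text
t: 19.4
tool_pos: [0.5968, -0.1338, 0.0938]
orientation: [3.137, 0.116, 0.012]
force: [0.3, 0.1, -0.1]
opening: 0.0327
```

```bash
python3 to.py .5536 -.2091 .09 3.65
```

```text
t 19.4 [ 0.5968 -0.1338  0.0938] [4.23 0.46] F [ 0.3  0.1 -0.1] M [0.028 0.01  0.052] op 0.0327 q6 1.19
(array([-0.487,  0.719,  0.036]), array([ 0.001 , -0.0024,  0.0032]))
```

{"name": "move_arm", "arguments": {"series": [[-0.25,0.35,0,0,0,0.003,-0.3],[-0.48,0.72,0,0,0,0.003,-0.3],[-0.48,0.72,0,0,0,0.003,-0.3],[-0.48,0.72,0,0,0,0.003,-0.3],[-0.48,0.72,0,0,0,0.003,-0.3]]}}

```text
t: 19.9
tool_pos: [0.551, -0.2073, 0.0882]
orientation: [-3.139, -0.1, 0.0]
force: [-1.0, 0.3, 0.1]
opening: 0.0324
```

```bash
python3 to.py .5536 -.2091 .09 3.65; python3 - <<'E'
from g import *
from plant import *
W=read_camera("wrist");pickle.dump(W,open("wbat.pkl","wb"));s=read_state()
cv2.imwrite("pics/wbat.png",W["frame"][...,::-1]);p=s["tool_pos"];print(proj(W,[[p[0],p[1],.045]]))
S=read_camera("scene")
cv2.imwrite("pics/sbat.png",cv2.resize(S["frame"][190:330,190:340,::-1],None,fx=4,fy=4))
S=read_camera("side")
cv2.imwrite("pics/dbat.png",cv2.resize(S["frame"][150:225,235:355,::-1],None,fx=5,fy=5))
E
```

```text
t 19.9 [ 0.551  -0.2073  0.0882] [3.66 0.04] F [-1.   0.3  0.1] M [ 0.053 -0.018  0.012] op 0.0324 q6 1.06
(array([ 0.024,  0.019, -0.018]), array([-0.0002,  0.0001,  0.0001]))
[[279.88349553 232.72575396]]
```

View pics/wbat.png

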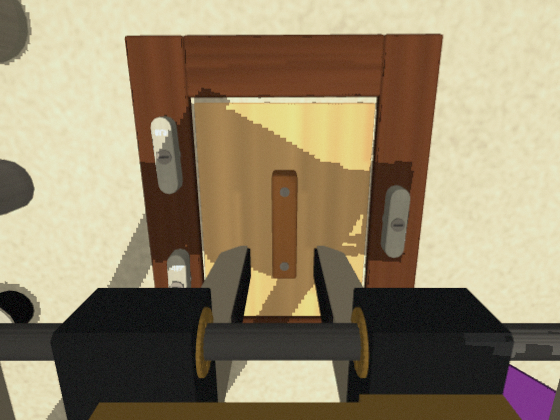

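View pics/sbat.png

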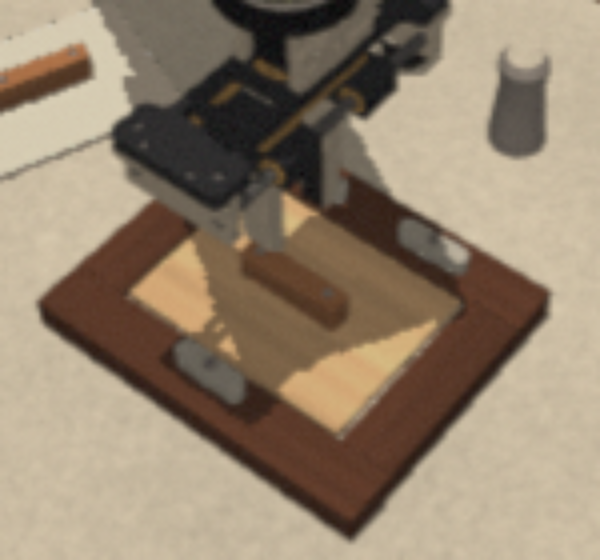

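View pics/dbat.png

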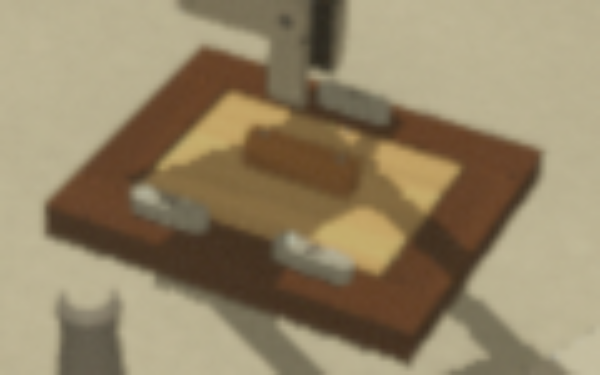

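All three buttons look aligned with the rails: wrist view (166,155), (178,270) and (397,222). I'll check their angles and the batten's position.

```bash
python3 - <<'E'
from g import *
W=pickle.load(open("wbat.pkl","rb"))
an=lambda v:np.degrees(np.arctan2(v[1],v[0])).round(1)
for n,a,b,z in (("b2",(161,123),(173,187),.0375),("b3",(399,192),(394,249),.0375),("bat",(284.5,192),(284,267),.045),("rail L",(127,38),(152,260),.024),("rail R",(441,37),(416,260),.024)):
    p,q=onz(W,a,z),onz(W,b,z);print(n,((p+q)/2).round(4),an(p-q))
E
```

```text
b2 [ 0.5943 -0.1349  0.0375] 9.1
b3 [ 0.5612 -0.2823  0.0375] 4.2
bat [ 0.5528 -0.2097  0.045 ] 3.4
rail L [ 0.589  -0.1133  0.024 ] 3.6
rail R [ 0.6012 -0.3006  0.024 ] 4.0
```

{"name": "move_arm", "arguments": {"series": [[0.02,0.02,0.3,0,0,0,-0.3],[0.02,0.02,0.5,0,0,0,-0.3],[0.02,0.02,0.59,0,0,0,-0.3],[0.02,0.02,0.59,0,0,0,-0.3],[0.02,0.02,0.59,0,0,0,-0.3]]}}

```text
t: 20.55
tool_pos: [0.5536, -0.2098, 0.0304]
orientation: [3.14, 0.101, 0.001]
force: [0.2, 0.6, 1.0]
opening: 0.0324
```

```bash
python3 to.py .553 -.2095 .027 3.65;python3 b.py bat2 0 0
```

```text
t 20.55 [ 0.5536 -0.2098  0.0304] [3.67 0.04] F [0.2 0.6 1. ] M [ 0.036 -0.005 -0.039] op 0.0324 q6 1.06
(array([-0.006, -0.003,  0.034]), array([ 0.0001, -0.0002,  0.0001]))
[[280.62341453 268.54300762]]
```

View pics/w_bat2.png

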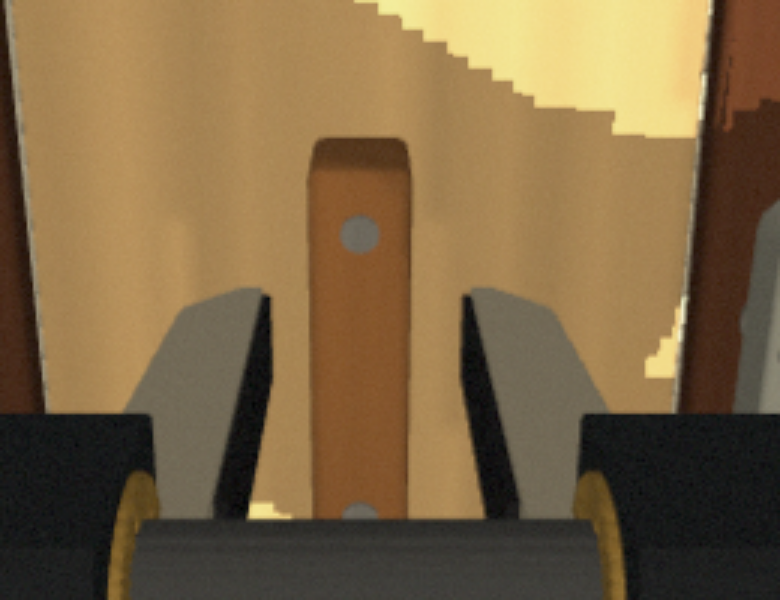

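Batten centre column 280 against finger centre 282: good. Lowering 3 mm and gripping.

{"name": "move_arm", "arguments": {"series": [[-0.01,-0.004,0.03,0,0,0,-0.3],[-0.01,-0.004,0.03,0,0,0,-0.3],[-0.01,-0.004,0.03,0,0,0,-1],[-0.01,-0.004,0.03,0,0,0,-1],[-0.01,-0.004,0.03,0,0,0,-1],[-0.01,-0.004,0.03,0,0,0,-1]], "squeeze": 20}}

```text
t: 21.2
tool_pos: [0.5521, -0.2096, 0.0269]
orientation: [3.14, 0.1, 0.0]
force: [-0.7, 1.3, 2.3]
opening: 0.0157
```

```bash
python3 to.py .553 -.2095 .027 3.65
```

```text
t 21.2 [ 0.5521 -0.2096  0.0269] [3.64 0.01] F [-0.7  1.3  2.3] M [ 0.185  0.042 -0.018] op 0.0157 q6 1.06
(array([ 0.009,  0.   , -0.001]), array([ 0.    , -0.0001, -0.0001]))
```

Lift straight up, slowly at first and watching the force.

{"name": "move_arm", "arguments": {"series": [[0,0,-0.03,0,0,0,-1],[0,0,-0.07,0,0,0,-1],[0,0,-0.12,0,0,0,-1],[0,0,-0.2,0,0,0,-1],[0,0,-0.2,0,0,0,-1]]}}

```text
t: 21.7
tool_pos: [0.5531, -0.21, 0.0485]
orientation: [3.139, 0.1, 0.004]
force: [1.0, 0.1, -1.7]
opening: 0.016
```

```bash
python3 to.py .553 -.2095 .17 0|head -1; python3 - <<'E'
from g import *
from plant import *
S=read_camera("scene")
cv2.imwrite("pics/s5.png",cv2.resize(S["frame"][190:330,190:340,::-1],None,fx=4,fy=4))
E
```

```text
t 21.7 [ 0.5531 -0.21    0.0485] [3.64 0.15] F [ 1.   0.1 -1.7] M [ 0.016 -0.041  0.021] op 0.016 q6 1.06
```

View pics/s5.png

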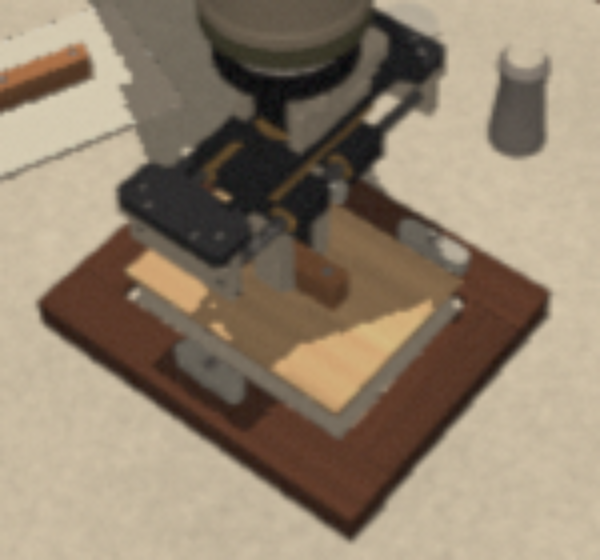

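The panel is out and level, with a weight of about 1.3 N. Lifting high and carrying.

{"name": "move_arm", "arguments": {"series": [[0,0,-0.2,0,0,0,-1],[0,0,-0.5,0,0,0,-1],[0,0,-0.8,0,0,0,-1],[0,0,-1,0,0,0,-1],[0,0,-1,0,0,0.01,-1]]}}

```text
t: 22.25
tool_pos: [0.5542, -0.2106, 0.151]
orientation: [3.138, 0.05, 0.009]
force: [0.5, 0.2, -1.7]
opening: 0.0159
```

```bash
python3 to.py .557 .236 .165 0; python3 - <<'E'
from g import *
from plant import *
S=read_camera("side")
cv2.imwrite("pics/d6.png",S["frame"][...,::-1])
E
```

```text
t 22.25 [ 0.5542 -0.2106  0.151 ] [1.83 0.38] F [ 0.5  0.2 -1.7] M [-0.023  0.054  0.017] op 0.0159 q6 1.09
(array([ 0.172, -4.462, -0.153]), array([ 0.0009, -0.0019,  0.0102]))
```

View pics/d6.png

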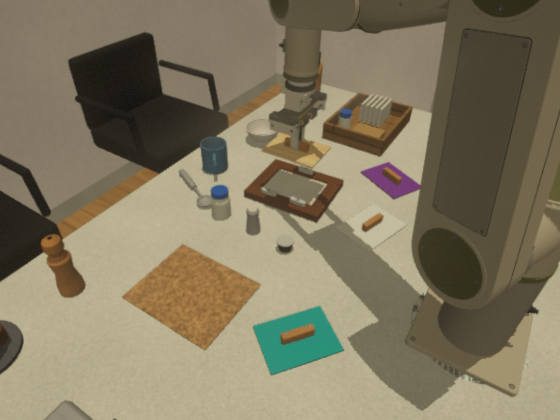

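{"name": "move_arm", "arguments": {"series": [[0.02,-0.15,-0.15,0,0,0.01,-1],[0.04,-0.4,-0.15,0,0,0.01,-1],[0.04,-0.7,-0.15,0,0,0.01,-1],[0.04,-1,-0.15,0,0,0.01,-1]]}}

```text
t: 22.7
tool_pos: [0.5522, -0.1086, 0.1609]
orientation: [-3.141, -0.001, 0.002]
force: [-0.3, 1.3, -2.0]
opening: 0.0157
```

{"name": "move_arm", "arguments": {"series": [[0.02,-0.33,0,0,0,0,-1],[0.04,-0.67,0,0,0,0,-1],[0.04,-1,0,0,0,0,-1]]}}

```text
t: 23.0
tool_pos: [0.5562, -0.0081, 0.1609]
orientation: [-3.141, -0.002, 0.002]
force: [0.5, -0.3, -2.9]
opening: 0.0161
```

{"name": "move_arm", "arguments": {"series": [[0.02,-0.33,0,0,0,0,-1],[0.04,-0.67,0,0,0,0,-1],[0.04,-1,0,0,0,0,-1]]}}

```text
t: 23.3
tool_pos: [0.5601, 0.0919, 0.1609]
orientation: [3.142, 0.002, -0.002]
force: [0.1, -0.5, -1.7]
opening: 0.0159
```

```bash
python3 to.py .557 .236 .165 0
```

```text
t 23.3 [0.5601 0.0919 0.1609] [0.08 0.06] F [ 0.1 -0.5 -1.7] M [-0.014 -0.059 -0.024] op 0.0159 q6 1.64
(array([-0.029, -1.441, -0.042]), array([0.    , 0.0003, 0.0004]))
```

{"name": "move_arm", "arguments": {"series": [[-0.01,-0.33,0,0,0,0,-1],[-0.02,-0.67,0,0,0,0,-1],[-0.02,-1,0,0,0,0,-1]]}}

```text
t: 23.6
tool_pos: [0.5578, 0.1919, 0.1608]
orientation: [3.141, 0.002, -0.002]
force: [-0.3, -0.1, -1.8]
opening: 0.0158
```

{"name": "move_arm", "arguments": {"series": [[0,-0.25,0.1,0,0,0,-1],[-0.01,-0.44,0.3,0,0,0,-1],[-0.01,-0.44,0.6,0,0,0,-1],[-0.01,-0.44,0.8,0,0,0,-1],[-0.01,-0.44,0.8,0,0,0,-1],[-0.01,-0.44,0.8,0,0,0,-1]]}}

```text
t: 24.2
tool_pos: [0.557, 0.2343, 0.0812]
orientation: [3.141, 0.001, -0.003]
force: [-0.6, -0.1, -2.7]
opening: 0.0156
```

```bash
python3 to.py .557 .236 .165 0;  python3 - <<'E'
from g import *
from plant import *
d={n:read_camera(n) for n in ("scene","side","wrist")};pickle.dump((read_state(),d),open("c7.pkl","wb"))
for n in d: cv2.imwrite(f"pics/{n}7.png",d[n]["frame"][...,::-1])
cv2.imwrite("pics/scene7c.png",cv2.resize(d["scene"]["frame"][130:230,300:440,::-1],None,fx=5,fy=5))
cv2.imwrite("pics/side7c.png",cv2.resize(d["side"]["frame"][220:350,110:280,::-1],None,fx=4,fy=4))
E
```

```text
t 24.2 [0.557  0.2343 0.0812] [0.05 0.1 ] F [-0.6 -0.1 -2.7] M [ 0.062 -0.014 -0.057] op 0.0156 q6 1.88
(array([-0.001, -0.016, -0.838]), array([0.0002, 0.0005, 0.0003]))
```

View pics/scene7c.png

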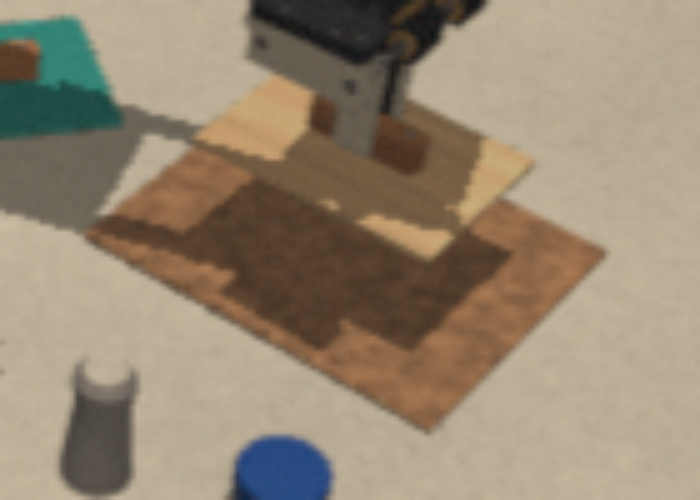

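View pics/side7c.png

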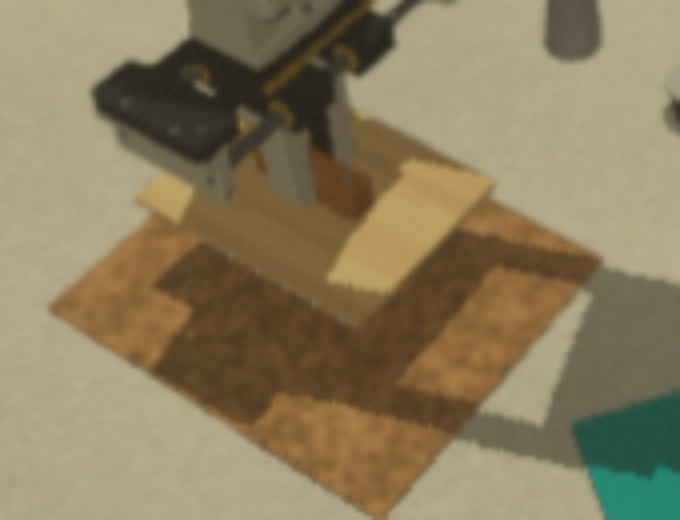

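View pics/wrist7.png

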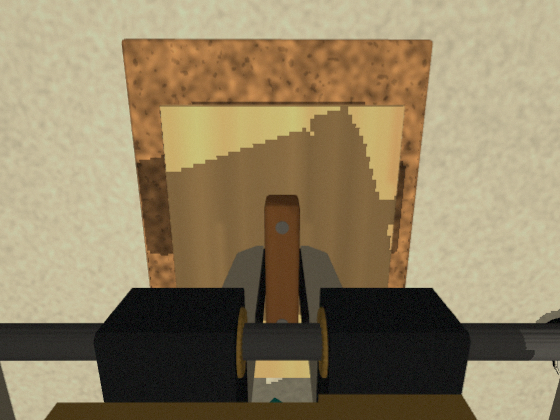

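In the wrist view the mat's far corners are at (123,40) and (432,40), and the panel's at (160,106) and (405,106). The panel is square with the mat and nearly centred sideways. Computing offsets.

```bash
python3 - <<'E'
from g import *
s,d=pickle.load(open("c7.pkl","rb"));W=d["wrist"]
an=lambda v:np.degrees(np.arctan2(v[1],v[0])).round(2)
zp=s["tool_pos"][2]-.004
h=lambda p,z:onz(W,p,z)[:2]
f=W["frame"].astype(int)
for r in (60,80): print(r,[tuple(f[r,c]) for c in (115,120,124,128,132)])
ml,mr=h((123.5,40),.006),h((432,40.5),.006);pl,pr=h((160.5,106.5),zp),h((405,106.5),zp)
print("mat far",ml.round(4),mr.round(4),np.linalg.norm(ml-mr).round(4),"edge ang",an(ml-mr)-90)
print("panel far",pl.round(4),pr.round(4),np.linalg.norm(pl-pr).round(4),an(pl-pr)-90)
mc=(ml+mr)/2-[.12,0];pc=(pl+pr)/2-[.0775,0];print("mat c",mc.round(4),"panel c",pc.round(4),"shift",(mc-pc).round(4))
S=d["scene"];D=d["side"]
A=lambda p:(p[0]/5+300-.4,p[1]/5+130-.4);B=lambda p:(p[0]/4+110-.4,p[1]/4+220-.4)
for n,c,T,m,p in (("scene",S,A,[(85,237),(428,432),(607,252)],[(193,138),(432,262),(535,162)]),("side",D,B,[(50,308),(383,517),(602,262)],[(135,200),(362,325),(495,185)])):
    M=[onz(c,T(q),.006)[:2] for q in m];P=[onz(c,T(q),zp)[:2] for q in p]
    print(n,"mat",((M[0]+M[2])/2).round(4),"panel",((P[0]+P[2])/2).round(4),"d",((M[0]+M[2]-P[0]-P[2])/2).round(4),[round(float(np.linalg.norm(a-b)),4) for a,b in ((M[0],M[1]),(M[1],M[2]),(P[0],P[1]),(P[1],P[2]))],an(M[1]-M[0]),an(P[1]-P[0]))
E
```

```text
60 [(np.int64(197), np.int64(186), np.int64(154)), (np.int64(198), np.int64(187), np.int64(153)), (np.int64(148), np.int64(106), np.int64(61)), (np.int64(166), np.int64(116), np.int64(67)), (np.int64(144), np.int64(99), np.int64(58))]
80 [(np.int64(201), np.int64(194), np.int64(160)), (np.int64(199), np.int64(188), np.int64(155)), (np.int64(204), np.int64(194), np.int64(160)), (np.int64(179), np.int64(126), np.int64(70)), (np.int64(172), np.int64(121), np.int64(71))]
mat far [0.6758 0.3339] [0.6757 0.1389] 0.195 edge ang -0.04000000000000625
panel far [0.6361 0.2901] [0.6362 0.1768] 0.1133 0.04000000000000625
mat c [0.5558 0.2364] panel c [0.5586 0.2334] shift [-0.0029  0.003 ]
scene mat [0.5607 0.2326] panel [0.5614 0.2272] d [-0.0007  0.0054] [0.2339, 0.1988, 0.1555, 0.1127] -0.39 -0.04
side mat [0.5566 0.2394] panel [0.5576 0.2365] d [-0.0009  0.0029] [0.2371, 0.1934, 0.1541, 0.1103] -179.93 -179.02
```

Shift needed is about (−1, +3) mm. I'll descend towards contact, expected with the TCP at about 0.016.

{"name": "move_arm", "arguments": {"series": [[-0.01,-0.03,0.1,0,0,0,-1],[-0.01,-0.03,0.25,0,0,0,-1],[-0.01,-0.03,0.4,0,0,0,-1],[-0.01,-0.03,0.5,0,0,0,-1],[-0.01,-0.03,0.54,0,0,0,-1],[-0.01,-0.03,0.54,0,0,0,-1],[-0.01,-0.03,0.54,0,0,0,-1]]}}

```text
t: 25.05
tool_pos: [0.5568, 0.2376, 0.0279]
orientation: [-3.141, -0.001, -0.001]
force: [0.2, 0.4, -1.3]
opening: 0.0156
```

```bash
python3 to.py .557 .2373 .0165 0;  python3 - <<'E'
from g import *
from plant import *
d={n:read_camera(n) for n in ("scene","side","wrist")};pickle.dump((read_state(),d),open("c8.pkl","wb"))
cv2.imwrite("pics/wrist8.png",d["wrist"]["frame"][...,::-1])
E
```

```text
t 25.05 [0.5568 0.2376 0.0279] [0.04 0.02] F [ 0.2  0.4 -1.3] M [ 0.107  0.032 -0.033] op 0.0156 q6 1.89
(array([0.002, 0.003, 0.114]), array([-0.    , -0.0001,  0.0002]))
```

View pics/wrist8.png

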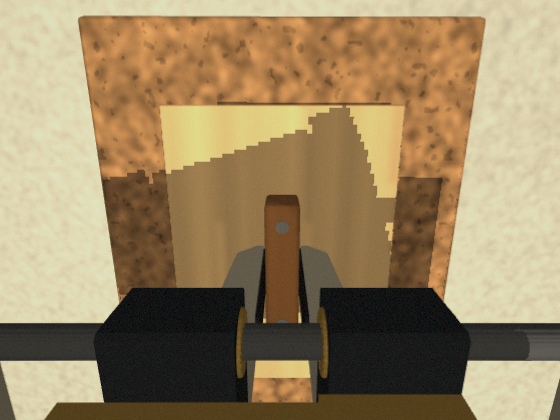

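```bash
python3 - <<'E'
from g import *
s,d=pickle.load(open("c8.pkl","rb"));W=d["wrist"]
zp=s["tool_pos"][2]-.004
h=lambda p,z:onz(W,p,z)[:2]
ml,mr=h((81,17),.006),h((484.5,17),.006);pl,pr=h((160.5,106.5),zp),h((405,106.5),zp)
print(ml,mr,pl,pr);w=ml[1]-mr[1]
C=-cv2.Rodrigues(W["rvec"])[0].T@W["tvec"]
k=.2/w;kp=.115/(pl[1]-pr[1]);print(k,kp)
# scale about camera foot
sc=lambda p,k:C[:2]+(p-C[:2])*k
ml,mr=sc(ml,k),sc(mr,k);pl,pr=sc(pl,kp),sc(pr,kp)
print("shift",((ml+mr)/2-[.12,0]-(pl+pr)/2+[.0775,0]).round(4))
E
```

```text
[0.67583414 0.33347254] [0.6760252 0.1394448] [0.6347004  0.29318461] [0.63479691 0.179758  ]
1.0307804534529446 1.0138714056546638
shift [-0.0001 -0.    ]
```

Centred within a millimetre. Lowering the last centimetre in small steps.

{"name": "move_arm", "arguments": {"series": [[0,0,0.03,0,0,0,-1],[0,0,0.06,0,0,0,-1],[0,0,0.08,0,0,0,-1],[0,0,0.09,0,0,0,-1],[0,0,0.09,0,0,0,-1],[0,0,0.09,0,0,0,-1]]}}

```text
t: 25.8
tool_pos: [0.5565, 0.2376, 0.0186]
orientation: [-3.142, -0.001, 0.0]
force: [-0.4, -0.3, -1.3]
opening: 0.0156
```

```bash
python3 to.py .557 .2373 .0165 0|head -1
```

```text
t 25.8 [0.5565 0.2376 0.0186] [0.04 0.  ] F [-0.4 -0.3 -1.3] M [0.029 0.062 0.026] op 0.0156 q6 1.89
```

{"name": "move_arm", "arguments": {"series": [[0,0,0.01,0,0,0,-1],[0,0,0.015,0,0,0,-1],[0,0,0.015,0,0,0,-1]]}}

```text
t: 26.1
tool_pos: [0.5564, 0.2375, 0.0171]
orientation: [3.142, 0.001, -0.0]
force: [-0.5, -0.6, -2.0]
opening: 0.0157
```

```bash
python3 to.py .557 .2373 .0165 0|head -1
```

```text
t 26.1 [0.5564 0.2375 0.0171] [0.04 0.01] F [-0.5 -0.6 -2. ] M [ 0.033 -0.011  0.026] op 0.0157 q6 1.89
```

{"name": "move_arm", "arguments": {"series": [[0,0,0.008,0,0,0,-1],[0,0,0.008,0,0,0,-1],[0,0,0.008,0,0,0,-1]]}}

```text
t: 26.4
tool_pos: [0.5565, 0.2375, 0.0163]
orientation: [3.142, 0.001, -0.0]
force: [-0.2, 0.3, -2.2]
opening: 0.016
```

```bash
python3 to.py .557 .2373 .0165 0|head -1
```

```text
t 26.4 [0.5565 0.2375 0.0163] [0.04 0.  ] F [-0.2  0.3 -2.2] M [ 0.064  0.034 -0.026] op 0.016 q6 1.89
```

{"name": "move_arm", "arguments": {"series": [[0,0,0.006,0,0,0,-1],[0,0,0.006,0,0,0,-1],[0,0,0.006,0,0,0,-1]]}}

```text
t: 26.7
tool_pos: [0.5566, 0.2376, 0.0159]
orientation: [-3.142, -0.001, -0.0]
force: [0.1, -0.4, -0.4]
opening: 0.0158
```

```bash
python3 to.py .557 .2373 .0165 0|head -1
```

```text
t 26.7 [0.5566 0.2376 0.0159] [0.05 0.02] F [ 0.1 -0.4 -0.4] M [ 0.018 -0.013  0.027] op 0.0158 q6 1.89
```

Force is now relieved to −0.4 N, so contact is near. A touch more.

{"name": "move_arm", "arguments": {"series": [[0,0,0.004,0,0,0,-1],[0,0,0.004,0,0,0,-1],[0,0,0.004,0,0,0,-1]]}}

```text
t: 27.0
tool_pos: [0.5567, 0.2376, 0.0159]
orientation: [-3.142, -0.001, -0.0]
force: [-3.2, -1.4, 5.6]
opening: 0.0155
```

```bash
python3 to.py .557 .2373 .0165 0|head -1
```

```text
t 27.0 [0.5567 0.2376 0.0159] [0.04 0.02] F [-3.2 -1.4  5.6] M [-0.23   0.539  0.049] op 0.0155 q6 1.89
```

Contact at +5.6 N and z unchanged. Releasing, then rising straight up.

{"name": "move_arm", "arguments": {"series": [[0,0,-0.003,0,0,0,-1],[0,0,-0.003,0,0,0,-0.6],[0,0,-0.003,0,0,0,-0.4],[0,0,-0.003,0,0,0,-0.3],[0,0,-0.003,0,0,0,-0.3]]}}

```text
t: 27.5
tool_pos: [0.5565, 0.2375, 0.0155]
orientation: [3.142, 0.001, -0.0]
force: [0.0, 0.7, -0.5]
opening: 0.0319
```

{"name": "move_arm", "arguments": {"series": [[0,0,-0.1,0,0,0,-0.3],[0,0,-0.3,0,0,0,-0.3],[0,0,-0.6,0,0,0,-0.3],[0,0,-1,0,0,0,-0.3],[0,0,-1,0,0,0,-0.3],[0,0,-1,0,0,0,-0.3]]}}

```text
t: 28.1
tool_pos: [0.5578, 0.238, 0.118]
orientation: [-3.14, -0.001, -0.006]
force: [1.0, -0.5, -0.2]
opening: 0.0324
```

{"name": "move_arm", "arguments": {"series": [[0,0,-0.5,0,0,0,-0.3],[-0.3,0,-0.8,0,0,0,-0.3],[-0.8,0,-0.8,0,0,0,-0.3],[-0.8,0,-0.8,0,0,0,-0.3],[-0.8,0,-0.8,0,0,0,-0.3]]}}

```text
t: 28.6
tool_pos: [0.4749, 0.2372, 0.1942]
orientation: [3.141, 0.003, -0.003]
force: [0.2, -1.1, 0.5]
opening: 0.0325
```

```bash
python3 to.py .557 .2373 .0165 0|head -1;  python3 - <<'E'
from g import *
from plant import *
d={n:read_camera(n) for n in ("scene","side","wrist")};pickle.dump((read_state(),d),open("c9.pkl","wb"))
for n in d: cv2.imwrite(f"pics/{n}9.png",d[n]["frame"][...,::-1])
E
```

```text
t 28.6 [0.4749 0.2372 0.1942] [0.1  0.12] F [ 0.2 -1.1  0.5] M [0.045 0.02  0.011] op 0.0325 q6 1.94
```

View pics/wrist9.png

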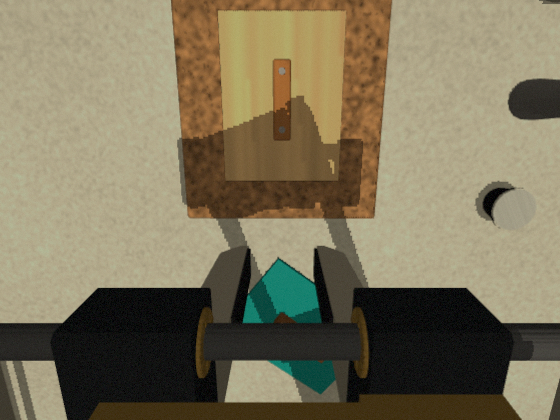

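View pics/scene9.png

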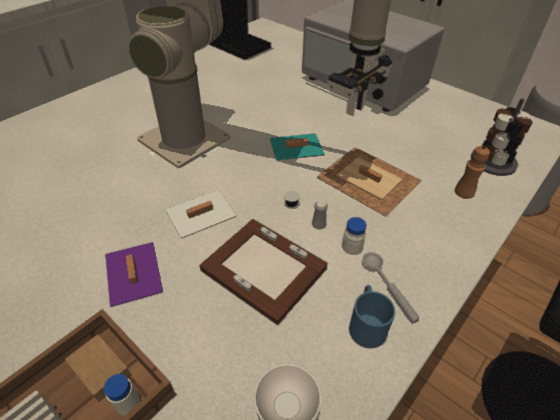

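View pics/side9.png

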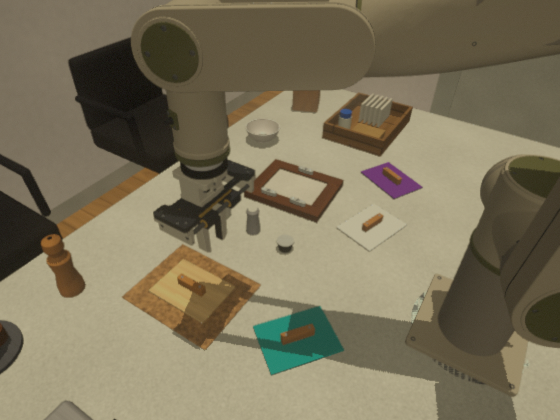

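The wrist view shows the panel, batten up, on the mat: panel near corners (225,180) and (340,180), mat near corners (189,217) and (376,217). The scene view shows all three buttons along the rails and the bystanders at the same pixels as before. Final numbers next.

```bash
python3 - <<'E'
from g import *
s,d=pickle.load(open("c9.pkl","rb"));W=d["wrist"]
h=lambda p,z:onz(W,p,z)[:2]
ml,mr=h((189,217.5),.006),h((376,217.5),.006);pl,pr=h((225,180.5),.012),h((340,180.5),.012)
tl,tr=h((219,11),.012),h((345.5,11),.012)
print(ml.round(4),mr.round(4),pl.round(4),pr.round(4),tl.round(4),tr.round(4))
print("mat mid y",(ml+mr)[1]/2,"panel c",((pl+pr+tl+tr)/4).round(4),"gap x",((pl+pr-ml-mr)/2)[0],"expected .0425")
f0=pickle.load(open("cams0.pkl","rb"));S=d["scene"]
cv2.imwrite("pics/s9c.png",cv2.resize(S["frame"][210:330,190:340,::-1],None,fx=5,fy=5,interpolation=cv2.INTER_CUBIC))
b=(slice(185,255),slice(280,370));g=cv2.absdiff(f0["scene"]["frame"][b],S["frame"][b]);print("bystander diff px>40:",int((g.max(2)>40).sum()))
E
```

```text
[0.4391 0.3347] [0.4392 0.1361] [0.4805 0.2937] [0.4806 0.1773] [0.634  0.2921] [0.6342 0.1798]
mat mid y 0.2353926222106673 panel c [0.5573 0.2357] gap x 0.04140379558798582 expected .0425
bystander diff px>40: 156
```

View pics/s9c.png

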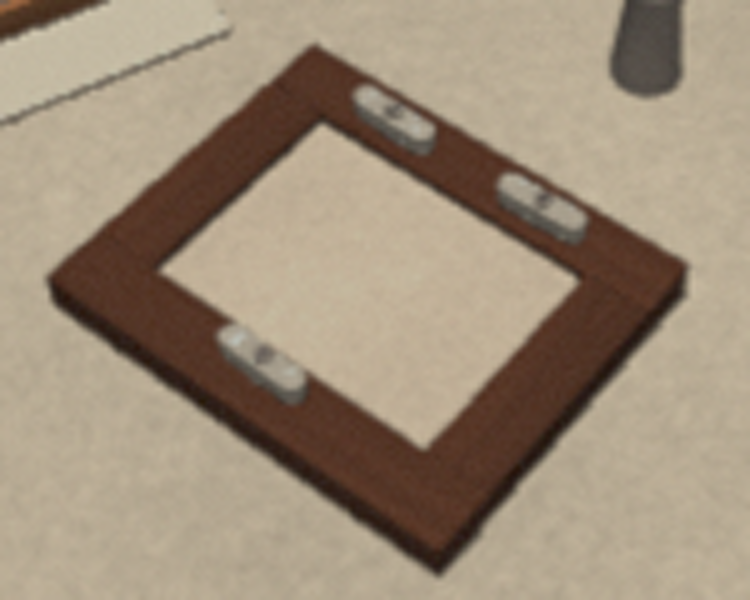

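All three buttons lie along the rails. I'll check where those 156 differing pixels are before handing in.

```bash
python3 - <<'E'
from g import *
s,d=pickle.load(open("c9.pkl","rb"));f0=pickle.load(open("cams0.pkl","rb"))
g=cv2.absdiff(f0["scene"]["frame"],d["scene"]["frame"]).max(2)>40
for n,(x,y,w,h) in dict(pod=(278,188,26,24),salt=(309,197,21,36),jar=(338,215,30,42)).items():
    yy,xx=np.nonzero(g[y:y+h,x:x+w]);print(n,len(yy),(xx.min()+x,xx.max()+x,yy.min()+y,yy.max()+y) if len(yy) else "")
from plant import close_job
print(close_job())
E
```

```text
pod 0 
salt 0 
jar 0 
the job is handed in; nothing more can be done
None
```

I turned all three buttons so they lie along the rails, and laid the backboard batten up on the middle of the mat. The job was handed in at about 29 s.

- **Buttons:** The one on the -y rail and the nearer of the two on the +y rail turned freely anticlockwise. The farther +y button met its stop that way. I felt it at about 0.1 N m, which is roughly 0.03–0.05 rad of plate give. I backed off and turned it clockwise instead.
- **Backboard:** I lifted it by the batten with a 20 N grip, carried it over the gap and set it down with about 6 N of contact.
- **Placing:** The last wrist view puts the panel centre within about 1 mm of the mat centre, with its long side along the mat's long side and no visible skew.
- **Bystanders:** The scene picture shows no change at the capsule, salt cellar or jar compared with the start.

**Checks that disagreed:**
- One earlier wrist view made the farther +y button look about 5° off the rail. That would be about 1.48 rad, still past the 1.25 needed, and the final scene view shows it along the rail.
- The fixed cameras and the wrist camera differed by 2–3 mm on absolute positions. I used the wrist camera's position of the panel relative to the mat.
- A first difference count around the bystanders flagged 156 changed pixels. None of them were in tight boxes around the three objects; I put them down to the mat corner, panel and shadow at the edge of that region.

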